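# Key and mount the coupling hub on the pump drive

## Task

Lay the loose 60 mm key flat in the slot on top of the pump drive's shaft and let go of it. Then take the coupling hub out of its storage stand by its two bored faces, stand it on the black rubber pad and let go, take it again by its two side flats, and slide it onto the shaft over the key until it is fully home against the shoulder. Leave the key in its slot, let go of the hub, and do not knock the other loose things about.

Things in the scene. Friction and masses are not known exactly. Their poses are not given: they have to be found in the camera images.
- key_c (a point): The key: plain steel bar with rounded ends (plan view), 60 long x 12 wide x 22 high mm, lying on a 12 mm wide side. Point at its centre, 11 mm above its underside. x along its length, y across its width, z up. 110 g. A longer, flatter steel bar is a spare, not wanted.
- slot_c (a point): Where the key's centre lies once seated. Slot: closed-ended keyway in the top of the drive's horizontal shaft, 67 long, 15.4 wide, floor 11 mm below this point, long edges chamfered 2 mm. The key's top then stands 11 mm above this point; the shaft's metal beside the slot ends 1 mm below it. x along the shaft, from its free end to the housing; z up. The shaft cannot turn.
- hub_home (a point): Where the hub's centre lies when fully home: on the shaft's axis, 28 mm before the shoulder. x along the shaft from its free end towards the shoulder, so the hub slides on along +x; z up. Steel shaft, 32 mm diameter, axis 100 mm above the table; straight up to 52 mm before this point, then a tapered nose ending 60 mm before it. The slot spans -40.5 to +26.5 mm.
- shoulder (a point): Where the shaft's axis meets the shoulder, the face that stops the hub: a steel collar 48 mm in diameter, 22 mm long, and behind it the white drive housing, 150 mm wide, 128 mm tall. x, z as for the home place.
- hub_c (a point): Coupling hub: thick aluminium disc, radius 42 mm, 56 long along its bore, two side flats 60 apart, flat foot. Point on the bore axis at mid-length, 34 mm above the foot, 42 below the top. x along the bore, y across the flats, z up to the keyway. Bore 35 mm diameter; keyway at the top 15 wide, reaching 29 mm above the bore axis. Either end may go on first. 350 to 650 g.
- stand_c (a point): Centre of the floor (8 mm thick) of the aluminium storage stand that holds the hub at the start, keyway up. Two walls, 10 thick, 60 long, 60 mm high above this point, stand 3 mm beside the hub's side flats, so there it is taken by its two bored faces (56 mm apart), above the bore, and lifted straight up. x along the hub's bore. Fixed.
- pad_c (a point): Centre of the upper face of the black rubber pad, 120 x 120 mm, 10 mm thick, fixed to the table. z up. The hub may stand anywhere with its centre within 40 mm of the pad's centre, facing any way.
- spare_c (a point): Centre of the spare key, not wanted: steel bar 90 x 18 x 14 mm lying flat, x along its length. Leave alone.
- driver: Screwdriver, 190 mm long, lying along its x; bystander.
- wrench: Wrench, 160 mm long, lying along its x; bystander.
- jar: Clear jar with white cap, 52 mm diameter, 60 mm tall, origin at its foot; bystander.
- collar: White plastic ring, 64 mm diameter, 18 mm tall, origin at its underside; bystander.
- plug: Black cylinder, 34 mm diameter, 45 mm tall, origin at its foot; bystander.
Not all that is in view belongs to the job. Leave any purple look-alike of the part that bears hub_c alone.

How it is judged:
On the way, in this order (a step that is already met when the one before it is completed fails the run):
1. the key lies in the shaft's slot, released (x of key_c in the frame of slot_c between -0.005 and 0.005 m and y of key_c in the frame of slot_c between -0.004 and 0.004 m and z of key_c in the frame of slot_c between -0.003 and 0.003 m and angle between the x axis of key_c and the x axis of slot_c, either way round below 0.12 rad and angle between the z axis of key_c and the z axis of slot_c, either way round below 0.2 rad and contact force between the fingers and key below 0.3 N), for 0.3 s.
2. the hub stands upright on the rubber pad, released (horizontal distance between hub_c and pad_c below 0.045 m and z of hub_c in the frame of pad_c between 0.03 and 0.038 m and angle between hub_c's own z axis and vertical below 0.06 rad and contact force between the fingers and hub below 0.3 N), for 0.2 s.
At the end, for the whole second after the job is handed in: Key in the slot (centre within 5 mm along and 4 mm across, 3 mm in height, 0.12 rad in heading, 0.2 rad in lean of its seated place); hub over it, fully home (centre within 4 mm along, across and in height of home, bore within 0.08 rad of the shaft, keyway up within 0.2 rad), let go (x of key_c in the frame of slot_c between -0.005 and 0.005 m and y of key_c in the frame of slot_c between -0.004 and 0.004 m and z of key_c in the frame of slot_c between -0.003 and 0.003 m and angle between the x axis of key_c and the x axis of slot_c, either way round below 0.12 rad and angle between the z axis of key_c and the z axis of slot_c, either way round below 0.2 rad and x of hub_c in the frame of hub_home between -0.004 and 0.004 m and y of hub_c in the frame of hub_home between -0.004 and 0.004 m and z of hub_c in the frame of hub_home between -0.004 and 0.004 m and angle between the x axis of hub_c and the x axis of hub_home, either way round below 0.08 rad and angle between hub_c's own z axis and vertical below 0.2 rad and contact force between the fingers and hub below 0.3 N); the robot touches nothing.
It fails at once if one of the other loose things was knocked more than 40 mm from its place (distance of any of spare_c, driver, wrench, jar, collar, plug from where it was at the start of the episode above 0.04 m).
It also fails if it takes over 72 s, if anything falls off the work surface, if the arm or the gripper's body presses on something with over 40 N, if the wrist force passes 120 N, or if a joint passes its speed limit or range.

## Robot

A 6-joint arm with a two-finger parallel gripper is mounted at the origin on the work surface. World frame = base frame: x ahead of the robot, y to its left, z up, the work surface at z = 0. Lengths are in m, angles in rad, forces in N, time in s.
With the tool pointing down it reaches from about 0.325 to 0.775 m from the base axis. Payload 5.5 kg.
Tool frame: the origin (TCP) lies on the centre line of the jaws, within the pads' length; the fingertips stand 11 mm ahead of it and the grasp point (between the pads) lies 8 mm behind it; z points along the fingers, y is the direction in which the jaws open and shut (so a half turn about z gives the same grasp; the last joint's range is limited). The gripper opens to 85 mm and grips with 20 to 120 N. Pads are 22 mm wide; open, the fingers measure 114 mm over their backs; the gripper's body (76 mm by 85 mm) begins 54 mm behind the grasp point. The pads swing forward as they close: fully open they stand 13 mm farther back than shut.
Start: joints at [1.245, 0.091, 1.231, -0, 1.82, -0.057], TCP at [0.159, 0.578, 0.217] pointing down, gripper open.
Joint ranges: [-2.87, 2.87], [-0.86, 2.18], [0.17, 2.46], [-1.51, 4.65], [0.06, 2.69], [-2.65, 2.65]. Speed limits (rad/s): [2.57, 2.57, 3.01, 3.14, 3.14, 3.14].

## Interface

Orientations are given as a unit quaternion [w, x, y, z].
In Python, from bench import r, capture, camera_params, hand_in gives the robot as it stands. The module is installed in compiled form; this text tells all that it offers.
- The arm moves only by the shell command python3 -m jog 'ROWS' [OPENING] [FORCE]. ROWS is JSON, a list of rows, each an object with "delta_pos": the shift along the tool's x, y, z as a fraction of full scale, a list of three; "turn": the turn about the tool's z as a fraction of full scale. In form: [{"delta_pos": [tx, ty, tz], "turn": turn}, ...]. A call has 1 to 5 rows; each row is the pose to reach, as a shift and turn from the pose commanded when the call began, along the tool's axes at that moment, turning the shorter way round; what a row does not reach only later rows make up. Full scale, the value 1, is 0.3 m for a shift and 180 degrees for a turn. A row lasts 1/8 s, in which the tool goes at most 62.5 mm and 10.7 degrees, less where a joint would pass 70% of its speed; a pose out of reach is approached as far as the arm can. A call with a number of a shift or a turn outside -1 to 1 is refused whole. A call with a gripper value outside its range is refused whole. OPENING is the gripper's target within -1 to 1 (shut at 1, half-way at 0, fully open at -1), set as the call begins (- or left out, the last holds). The fingers move at their own pace and stop on an object; FORCE is the grip in N (left out, the last holds). Time passes only in rows, so rows that repeat a pose let the fingers close. It gives the time, the measured TCP pose, the force and the opening at its end, in the units of the state.
- r.get_obs(): the state, without advancing time (a new reading comes with each control period).
- capture(name): name is "scene" or "top" or "wrist"; returns the picture (384x512x3 uint8, red, green, blue); there is no depth.
- camera_params(name): a dict with "vertical_fov" (degrees; the focal length in pixels is half the picture's height over the tangent of half this angle, whatever the lens; pixels are square), "cx", "cy" (the principal point, pixels), "dist_coeffs" ([k1, k2, p1, p2, k3] as OpenCV has them; the pictures are not rectified), "eye" and "orientation" of the camera in the world. Camera axes: x right, y up, looking along -z (the intrinsics and any distortion apply to the point x, -y, -z); pixel columns grow to the right and rows downward; lengths in m; the calibration is good to about 2 mm. A picture is of the moment at which its call begins: read the wrist's pose just before it. camera_params takes no time and is no camera call; for the wrist camera it gives the pose at the moment of the call.
- hand_in(): hands the job in, once; it reports no verdict.
The state is a dict: "time_s": time; "joint_pos": joint angles; "dq": joint speeds; "joint_efforts": joint torques, N m; "position": TCP position; "tcp_rot": TCP orientation; "wrist_force": force on the tool from outside, world axes, zero at the start; "ft_torque": the same for the moment, N m; "finger_gap": finger opening in m.
Only numpy, scipy, OpenCV 4.12 (cv2) and the standard library are available. Lean on these libraries where they do the work, as an engineer would, in place of code of your own. Each camera call takes 0.05 s, during which the arm holds its last target.

## Working session

There is one attempt and no reset: what is moved stays moved. The work goes in short steps, Python scripts to look and compute and a shell command to move; the robot and the scene stay as the last step left them, time stands still between calls to the robot, and variables do not carry over. Pictures are saved under pics/ and viewed, and the job is handed in when it is done.

```bash
mkdir -p pics; ls
python3 - <<'E'
from bench import r,capture,camera_params
import cv2
print(r.get_obs())
for n in ("scene","top","wrist"):
    p=camera_params(n);print(n,p)
    cv2.imwrite(f"pics/{n}0.png",cv2.cvtColor(capture(n),cv2.COLOR_RGB2BGR))
E
```

```text
pics
{'time_s': 0.0, 'joint_pos': array([ 1.24527180e+00,  9.18672917e-02,  1.23189203e+00, -2.49149977e-05,
        1.81978923e+00, -5.67082794e-02]), 'dq': array([ 3.35002518e-04,  1.90639530e-05,  8.67685984e-04,  6.69318491e-05,
       -4.91184111e-04, -2.43844082e-04]), 'joint_efforts': array([ 1.12040103e-03, -4.58727944e+01, -4.18027532e+01,  2.31813074e-04,
        1.15876039e-02,  6.31887715e-06]), 'position': array([0.15926985, 0.57815368, 0.21544237]), 'tcp_rot': array([-1.73910466e-04,  1.34006763e-01,  9.90979935e-01, -9.62439911e-04]), 'wrist_force': array([ 0.25350961, -0.6017943 ,  0.48102531]), 'ft_torque': array([-0.0914746,  0.025612 , -0.0102591]), 'finger_gap': 0.08563925593988315}
scene {'vertical_fov': 54.955367020555634, 'cx': 253.02717252031084, 'cy': 192.3686381876505, 'dist_coeffs': array([-0.06491966,  0.        ,  0.        ,  0.        ,  0.        ]), 'eye': array([ 0.86889939, -0.67345747,  0.68427665]), 'orientation': array([0.86860361, 0.40774898, 0.11509418, 0.25694723])}
top {'vertical_fov': 53.00810514015956, 'cx': 250.76226698678144, 'cy': 189.16775090647948, 'dist_coeffs': array([-0.08214102,  0.        ,  0.        ,  0.        ,  0.        ]), 'eye': array([ 0.42259934, -0.08275526,  0.99892814]), 'orientation': array([-0.70354668, -0.02713144,  0.04842835,  0.70847769])}
wrist {'vertical_fov': 60.62124058506268, 'cx': 253.54622073439728, 'cy': 189.32349845039272, 'dist_coeffs': array([-0.0108136,  0.       ,  0.       ,  0.       ,  0.       ]), 'eye': array([0.0850315 , 0.59915422, 0.37381794]), 'orientation': array([ 0.78593045, -0.12285541, -0.09194695,  0.59897048])}
```

View pics/scene0.png

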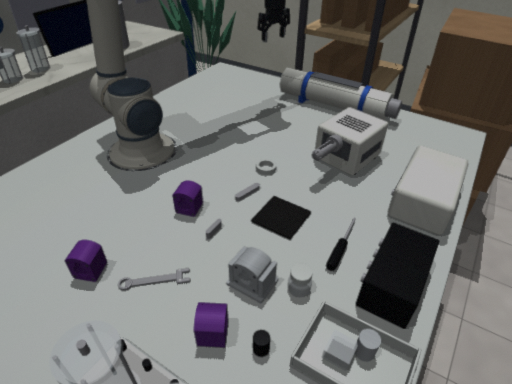

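View pics/top0.png

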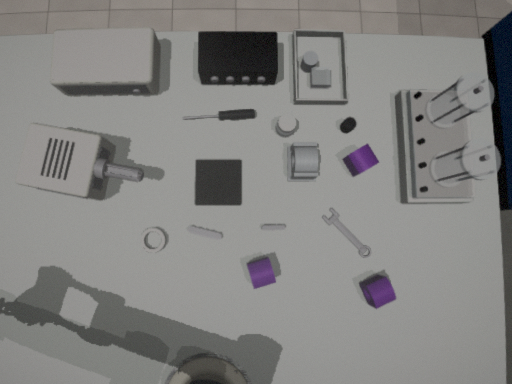

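View pics/wrist0.png

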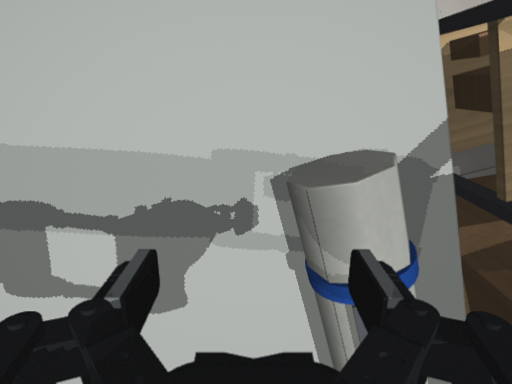

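The top view shows the shaft at about (125,171) with the housing to its left. The key is at (273,227), the spare at (205,232), the pad at (218,182) and the hub in its stand at (305,160). I'll build the helpers and zoom in.

```bash
cat > h.py <<'E'
import numpy as np,cv2,sys
from scipy.spatial.transform import Rotation as R
from bench import r,capture,camera_params
def q2R(q): return R.from_quat([q[1],q[2],q[3],q[0]]).as_matrix()
def cam(p):
    f=192/np.tan(np.radians(p['vertical_fov'])/2)
    K=np.array([[f,0,p['cx']],[0,f,p['cy']],[0,0,1]])
    return K,np.array(p['dist_coeffs'],float),q2R(p['orientation'])@np.diag([1,-1,-1.]),np.array(p['eye'])
def ray(p,uv):
    K,d,Rc,e=cam(p)
    n=cv2.undistortPoints(np.array(uv,float).reshape(-1,1,2),K,d).reshape(-1,2)
    return e,(Rc@np.c_[n,np.ones(len(n))].T).T
def onplane(p,uv,z):
    e,D=ray(p,uv); z=np.broadcast_to(z,len(D)); return e+D*((z-e[2])/D[:,2])[:,None]
def proj(p,P):
    K,d,Rc,e=cam(p)
    return cv2.projectPoints((np.atleast_2d(P)-e)@Rc,np.zeros(3),np.zeros(3),K,d)[0].reshape(-1,2)
def tri(rays):
    A=np.zeros((3,3));b=np.zeros(3)
    for e,d in rays:
        d=d/np.linalg.norm(d);M=np.eye(3)-np.outer(d,d);A+=M;b+=M@e
    return np.linalg.solve(A,b)
def snap(n,f):
    o=r.get_obs();p=camera_params(n);im=cv2.cvtColor(capture(n),cv2.COLOR_RGB2BGR);cv2.imwrite(f"pics/{f}.png",im)
    import pickle;pickle.dump(p,open(f"pics/{f}.pkl","wb"));return im,p
def load(f):
    import pickle;return cv2.imread(f"pics/{f}.png"),pickle.load(open(f"pics/{f}.pkl","rb"))
def crop(im,x0,x1,y0,y1,s,f): cv2.imwrite(f"pics/{f}.png",cv2.resize(im[y0:y1,x0:x1],None,fx=s,fy=s,interpolation=cv2.INTER_CUBIC))
def go(P,yaw=None):
    """print tool-axis delta fractions to reach P (world TCP) and yaw (angle of tool y axis, mod pi), from measured pose"""
    o=r.get_obs();Rt=q2R(o['tcp_rot']);d=Rt.T@(np.array(P)-o['position'])/0.3
    yt=np.degrees(np.arctan2(Rt[1,1],Rt[0,1]))
    s=f"delta {np.round(d,4)} tooly {yt:.2f} t {o['time_s']:.2f} pos {np.round(o['position'],4)} z {np.round(Rt[:,2],4)} j6 {o['joint_pos'][5]:.2f} gap {o['finger_gap']:.4f} F {np.round(o['wrist_force'],1)}"
    if yaw is not None:
        t=(yaw-yt+90)%180-90
        s+=f" turn(about tool z, down): {-t/180:.4f} ({t:.1f} deg world)"
    print(s)
E
python3 - <<'E'
from h import *
im,p=snap("top","top1");im2,p2=snap("scene","scene1")
crop(im,10,150,115,205,5,"t_drive");crop(im,180,330,130,250,5,"t_mid")
crop(im2,180,390,100,320,3,"s_mid")
print(onplane(p,[(273,227),(125,171),(218,182),(305,160),(205,232)],[.022,.116,.01,.09,.014]))
E
```

```text
[[ 0.43067787 -0.16821598  0.022     ]
 [ 0.56120909  0.18143265  0.116     ]
 [ 0.54774813 -0.02849438  0.01      ]
 [ 0.59007819 -0.24198491  0.09      ]
 [ 0.41943573  0.0043037   0.014     ]]
```

View pics/t_drive.png

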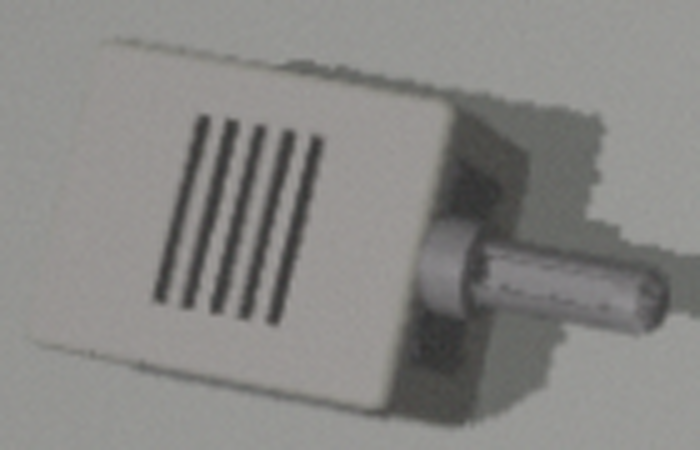

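View pics/t_mid.png

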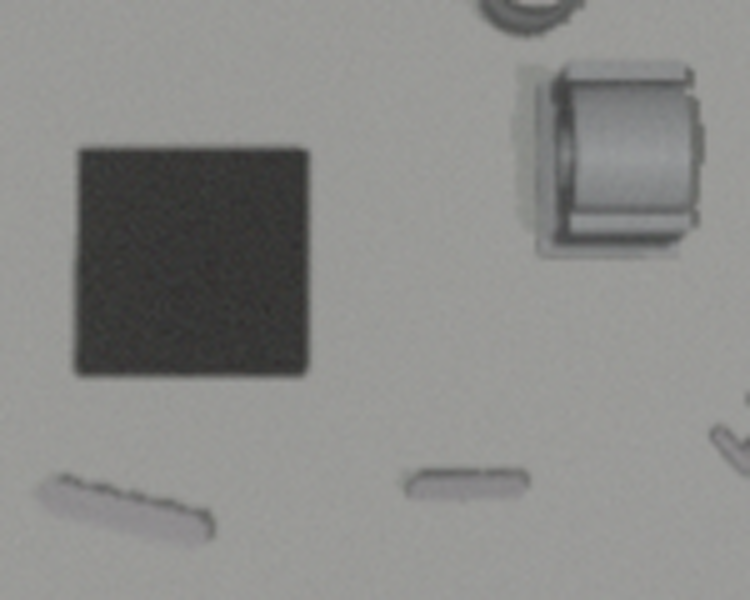

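View pics/s_mid.png

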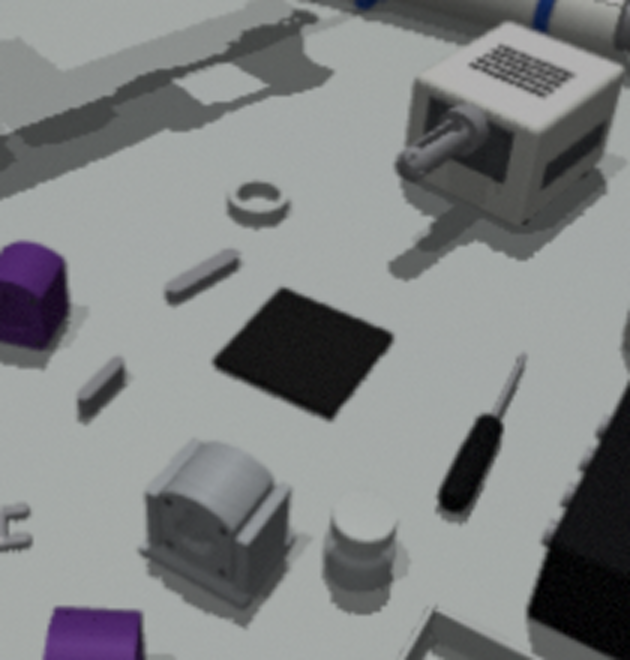

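Run:
```python
from h import *
o=r.get_obs();p=camera_params("wrist");Rt=q2R(o['tcp_rot']);K,d,Rc,e=cam(p)
print("eye in tool",Rt.T@(e-o['position']),"axis",Rt.T@Rc[:,2],"right",Rt.T@Rc[:,0])
print(Rt)
im,p=load("top1")
a=onplane(p,[(106,169),(142,177)],.116);print(a,np.degrees(np.arctan2(*(a[0]-a[1])[1::-1])))
k=onplane(p,[(180+410/5,130+483/5),(180+525/5,130+483/5)],.022);print(k)
go([0.43,-0.168,0.2],-5)
```

```text
eye in tool [ 0.07712127  0.00022354 -0.15828735] axis [-3.03388107e-01 -7.89258954e-04  9.52866745e-01] right [-3.45226291e-05  9.99999665e-01  8.17307288e-04]
[[-9.64103304e-01  2.65527207e-01 -3.47964944e-04]
 [ 2.65527420e-01  9.64102856e-01 -9.33536627e-04]
 [ 8.75946230e-05 -9.92419981e-04 -9.99999504e-01]]
[[0.56621134 0.22615597 0.116     ]
 [0.54692987 0.14144411 0.116     ]] 77.17722932831916
[[ 0.43193839 -0.14031905  0.022     ]
 [ 0.43139959 -0.19875832  0.022     ]]
delta [-1.5306 -2.1588  0.0554] tooly 74.60 t 0.25 pos [0.1593 0.5783 0.216 ] z [-3.e-04 -9.e-04 -1.e+00] j6 -0.06 gap 0.0855 F [-0.2  0.5  0.2] turn(about tool z, down): 0.4422 (-79.6 deg world)
```

```bash
python3 -m jog '[{"delta_pos":[-0.14,-0.15,0],"turn":0.05},{"delta_pos":[-0.28,-0.3,0],"turn":0.1},{"delta_pos":[-0.42,-0.46,0],"turn":0.15},{"delta_pos":[-0.56,-0.62,0],"turn":0.2},{"delta_pos":[-0.7,-0.77,0],"turn":0.25}]'; python3 -c "
from h import *
go([0.431,-0.168,0.14],0)"
```

```text
time_s: 0.88
position: [0.3001, 0.2996, 0.2166]
tcp_rot: [0.0, 0.505, 0.863, 0.0]
wrist_force: [1.3, 0.2, 0.0]
finger_gap: 0.0852
delta [-1.5726 -0.3836  0.2552] tooly 29.34 t 0.88 pos [0.3001 0.2996 0.2166] z [ 7.e-04  3.e-04 -1.e+00] j6 0.19 gap 0.0852 F [1.3 0.2 0. ] turn(about tool z, down): 0.1630 (-29.3 deg world)
```

```bash
python3 -m jog '[{"delta_pos":[-0.2,-0.05,0.02],"turn":0.04},{"delta_pos":[-0.4,-0.1,0.05],"turn":0.08},{"delta_pos":[-0.6,-0.15,0.08],"turn":0.12},{"delta_pos":[-0.8,-0.2,0.11],"turn":0.163},{"delta_pos":[-1,-0.25,0.15],"turn":0.163}]'; python3 -c "
from h import *
go([0.431,-0.168,0.14],0)"
```

```text
time_s: 1.5
position: [0.3828, 0.002, 0.1718]
tcp_rot: [0.001, 0.706, 0.708, 0.001]
wrist_force: [0.5, 0.4, -0.2]
finger_gap: 0.0856
delta [-0.5671  0.1588  0.1063] tooly 0.17 t 1.50 pos [0.3828 0.002  0.1718] z [ 0.0019  0.     -1.    ] j6 -0.09 gap 0.0856 F [ 0.5  0.4 -0.2] turn(about tool z, down): 0.0009 (-0.2 deg world)
```

```bash
python3 -m jog '[{"delta_pos":[-0.19,0.05,0.04],"turn":0},{"delta_pos":[-0.38,0.1,0.08],"turn":0},{"delta_pos":[-0.567,0.159,0.106],"turn":0},{"delta_pos":[-0.567,0.159,0.106],"turn":0}]'
python3 - <<'E'
from h import *
im,p=snap("wrist","w1");go([0.431,-0.168,0.14],0)
E
```

```text
time_s: 2.0
position: [0.4305, -0.1689, 0.1379]
tcp_rot: [-0.001, 0.707, 0.707, -0.001]
wrist_force: [1.3, 0.3, -0.1]
finger_gap: 0.0854
delta [-0.0029  0.0016 -0.0041] tooly 0.07 t 2.05 pos [ 0.4305 -0.1671  0.1388] z [-0.0023  0.0013 -1.    ] j6 -0.45 gap 0.0857 F [0.4 0.4 0. ] turn(about tool z, down): 0.0004 (-0.1 deg world)
```

View pics/w1.png

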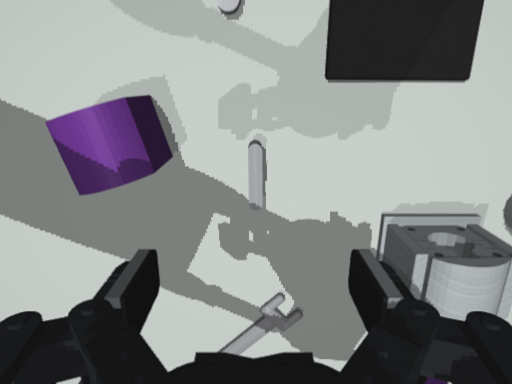

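The key is at (257,175), nearly upright in the picture. The purple look-alike is at (110,145), the stand and hub are at lower right, and the pad is at top right.

Run:
```python
from h import *
im,p=load("w1"); crop(im,225,290,125,225,6,"w1k")
```

```text
(no output)
```

View pics/w1k.png

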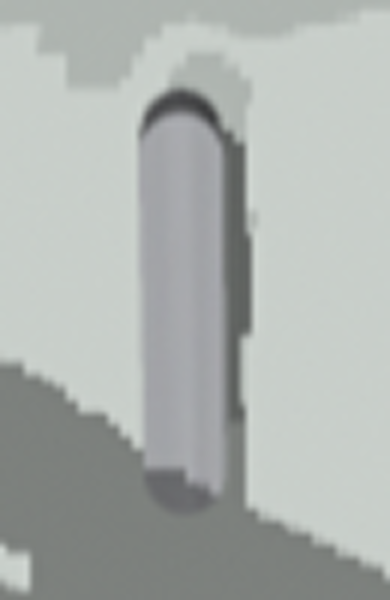

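Run:
```python
from h import *
im,p=load("w1")
c=lambda x,y:(225+x/6-.42,125+y/6-.42)
P=onplane(p,[c(180,110),c(185,515),c(140,300),c(222,300)],.022);print(P)
d=P[0]-P[1];print(np.linalg.norm(d),np.degrees(np.arctan2(d[1],d[0])),(P[0]+P[1])/2,(P[2]+P[3])/2, np.linalg.norm(P[2]-P[3]))
```

```text
[[ 0.43141019 -0.13777703  0.022     ]
 [ 0.4321753  -0.19842778  0.022     ]
 [ 0.42565875 -0.16526218  0.022     ]
 [ 0.43746632 -0.1652584   0.022     ]]
0.06065557460293333 90.72275017045855 [ 0.43179275 -0.1681024   0.022     ] [ 0.43156253 -0.16526029  0.022     ] 0.011807561693314742
```

```bash
python3 -c "
from h import *
go([0.4317,-0.168,0.0245],0.7)"; python3 -m jog '[{"delta_pos":[0,0.004,0.1],"turn":-0.004},{"delta_pos":[0,0.004,0.2],"turn":-0.004},{"delta_pos":[0,0.004,0.3],"turn":-0.004},{"delta_pos":[0,0.004,0.3],"turn":-0.004}]' 0.3 40;python3 -c "
from h import *
go([0.4317,-0.168,0.0245],0.7)"
```

```text
delta [-0.0034  0.0048  0.3809] tooly 0.07 t 2.05 pos [ 0.4305 -0.1671  0.1388] z [-0.0023  0.0013 -1.    ] j6 -0.45 gap 0.0857 F [0.4 0.4 0. ] turn(about tool z, down): -0.0035 (0.6 deg world)
time_s: 2.55
position: [0.4308, -0.164, 0.048]
tcp_rot: [-0.002, 0.7, 0.714, -0.001]
wrist_force: [-0.5, 0.7, 0.2]
finger_gap: 0.0297
delta [-0.0136  0.0031  0.0783] tooly 1.08 t 2.55 pos [ 0.4308 -0.164   0.048 ] z [-0.0037  0.0021 -1.    ] j6 -0.46 gap 0.0297 F [-0.5  0.7  0.2] turn(about tool z, down): 0.0021 (-0.4 deg world)
```

```bash
for i in 1 2 3; do python3 -m jog '[{"delta_pos":[0,0,0],"turn":0}]' >/dev/null; python3 -c "
from h import *
go([0.4317,-0.168,0.0245],0.7)"; done
```

```text
delta [-0.0084 -0.0044  0.0903] tooly 1.04 t 2.67 pos [ 0.4329 -0.1654  0.0516] z [ 2.e-03 -7.e-04 -1.e+00] j6 -0.46 gap 0.0302 F [0.1 0.5 0.8] turn(about tool z, down): 0.0019 (-0.3 deg world)
delta [-0.0064 -0.0055  0.0914] tooly 1.01 t 2.80 pos [ 0.4332 -0.166   0.0519] z [ 0.003  -0.0013 -1.    ] j6 -0.46 gap 0.0296 F [-0.5  0.5 -0. ] turn(about tool z, down): 0.0017 (-0.3 deg world)
delta [-0.0063 -0.0041  0.0888] tooly 0.99 t 2.92 pos [ 0.4328 -0.1661  0.0512] z [ 1.9e-03 -9.0e-04 -1.0e+00] j6 -0.46 gap 0.0297 F [-0.1 -0.9 -0.4] turn(about tool z, down): 0.0016 (-0.3 deg world)
```

```bash
python3 -m jog '[{"delta_pos":[-0.0063,-0.0042,0.04],"turn":0.0015},{"delta_pos":[-0.0063,-0.0042,0.089],"turn":0.0015},{"delta_pos":[-0.0063,-0.0042,0.089],"turn":0.0015},{"delta_pos":[-0.0063,-0.0042,0.089],"turn":0.0015}]';python3 - <<'E'
from h import *
im,p=snap("wrist","w2")
go([0.4317,-0.168,0.0245],0.7)
E
```

```text
time_s: 3.42
position: [0.4308, -0.1678, 0.0229]
tcp_rot: [-0.0, 0.703, 0.711, -0.0]
wrist_force: [-0.5, 0.7, 0.6]
finger_gap: 0.0297
delta [-0.0006  0.0021 -0.004 ] tooly 0.71 t 3.48 pos [ 0.4311 -0.1678  0.0233] z [ 1.e-04 -0.e+00 -1.e+00] j6 -0.46 gap 0.0300 F [-0.1  0.3 -0.9] turn(about tool z, down): 0.0001 (-0.0 deg world)
```

View pics/w2.png

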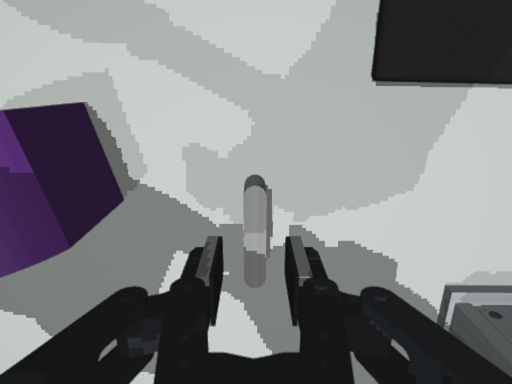

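The key sits centred between the jaws, spanning rows 180–287 at column 256. Raising about 1.5 mm and closing.

```bash
python3 -m jog '[{"delta_pos":[0,0.001,-0.005],"turn":0},{"delta_pos":[0,0.001,-0.005],"turn":0},{"delta_pos":[0,0.001,-0.005],"turn":0},{"delta_pos":[0,0.001,-0.005],"turn":0}]' 1 50;python3 - <<'E'
from h import *
im,p=snap("wrist","w3")
go([0.4317,-0.168,0.0245],0.7)
crop(im,156,356,150,350,4,"w3c")
E
```

```text
time_s: 3.98
position: [0.4313, -0.1678, 0.0247]
tcp_rot: [0.0, 0.703, 0.712, -0.0]
wrist_force: [-0.1, -0.6, -0.2]
finger_gap: 0.0002
delta [-0.0008  0.0013  0.0006] tooly 0.71 t 4.03 pos [ 0.4313 -0.1678  0.0247] z [ 0. -0. -1.] j6 -0.46 gap 0.0002 F [ 0.2  1.  -0.4] turn(about tool z, down): 0.0001 (-0.0 deg world)
```

View pics/w3c.png

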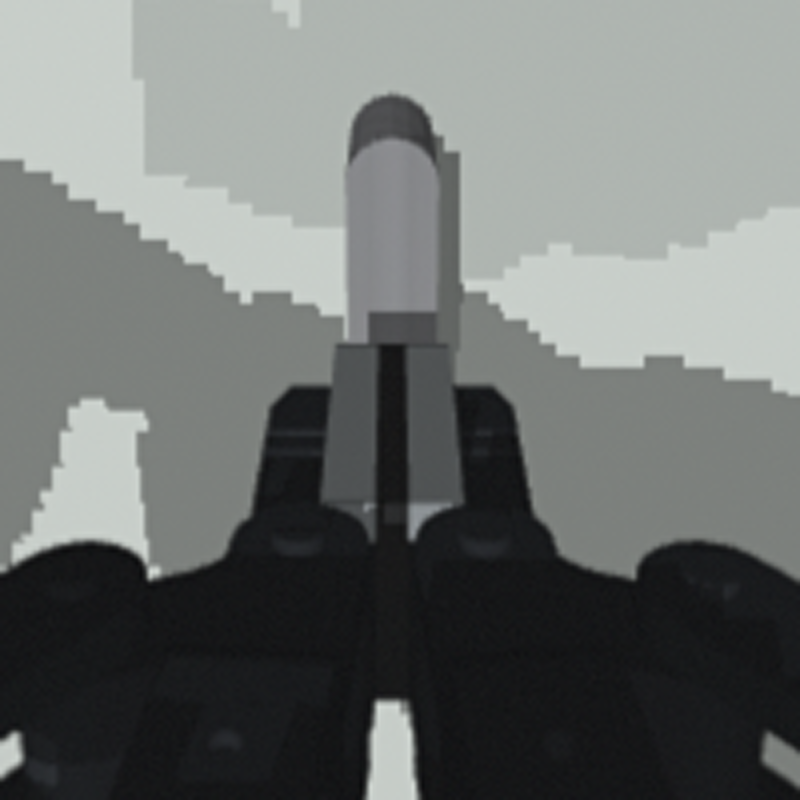

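Run:
```python
from h import *
o=r.get_obs();im,p=load("w3");Rt=q2R(o['tcp_rot']);e,D=ray(p,[(245,236),(265,236),(237,275.5)])
for d in D:
    a=Rt.T@(e-o['position']);b=Rt.T@d
    for X in (0.011,0): 
        s=(X-a[0])/b[0];print(X,(a+b*s)*1000)
im,p=load("w2");e,D=ray(p,[(222,238),(287,238)])
for d in D:
    a=Rt.T@(e-o['position']);b=Rt.T@d
    s=(.011-a[0])/b[0];print((a+b*s)*1000)
```

```text
0.011 [ 11.          -3.43805729 -20.32091298]
0 [ 0.         -4.09043711  2.44141094]
0.011 [ 11.           5.80318169 -20.32084612]
0 [0.         6.67533296 2.44148883]
0.011 [ 11.          -5.55375304 -53.29186859]
0 [  0.          -6.55516009 -35.96877716]
[ 11.         -14.36750028 -20.4370066 ]
[ 11.          15.30129902 -20.42091675]
```

Run:
```python
from h import *
im,p=snap("scene","s3")
print(proj(p,[[.4313,-.1678,.0247],[.4317,-.138,.0],[.4317,-.198,.0],[.4317,-.138,.022],[.4317,-.198,.022]]))
crop(im,150,290,150,270,5,"s3c")
```

```text
[[212.84292886 224.55796967]
 [220.47950801 224.59901856]
 [206.25546762 238.69572107]
 [220.07366504 218.53389344]
 [205.60706168 232.60160166]]
```

View pics/s3c.png

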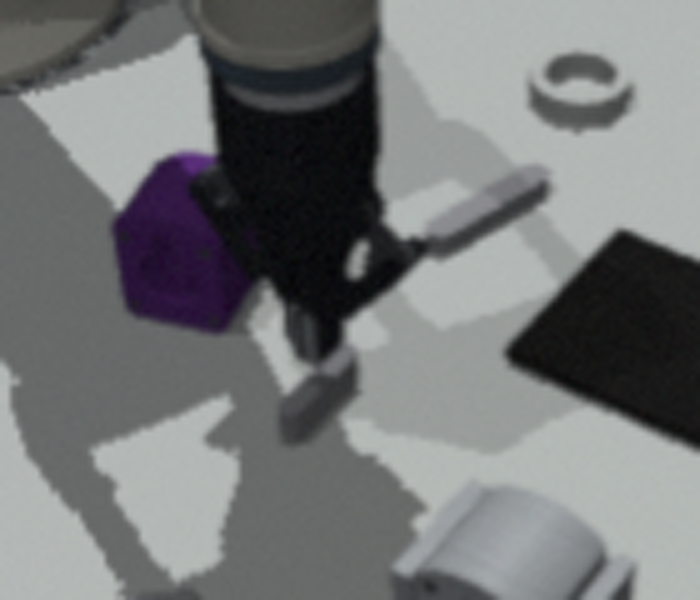

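Run:
```python
from h import *
im,p=load("w3");im2,p2=load("s3")
for s in [(213,222),(214,222.3),(216,221)]:
    e,D=ray(p,[(253.5,236)]);e2,D2=ray(p2,[s]);X=tri([(e,D[0]),(e2,D2[0])]);print(X,proj(p,X),proj(p2,X))
crop(im2,200,230,205,240,20,"s3d")
```

```text
[ 0.43086788 -0.1643993   0.03039477] [[251.79778869 236.99468498]] [[213.39099174 222.08673147]]
[ 0.43199469 -0.16388598  0.02992308] [[254.01203827 235.70287258]] [[213.88245871 222.27378606]]
[ 0.43376856 -0.16091653  0.03366116] [[257.65404123 233.61620537]] [[215.07369734 220.79132124]]
```

View pics/s3d.png

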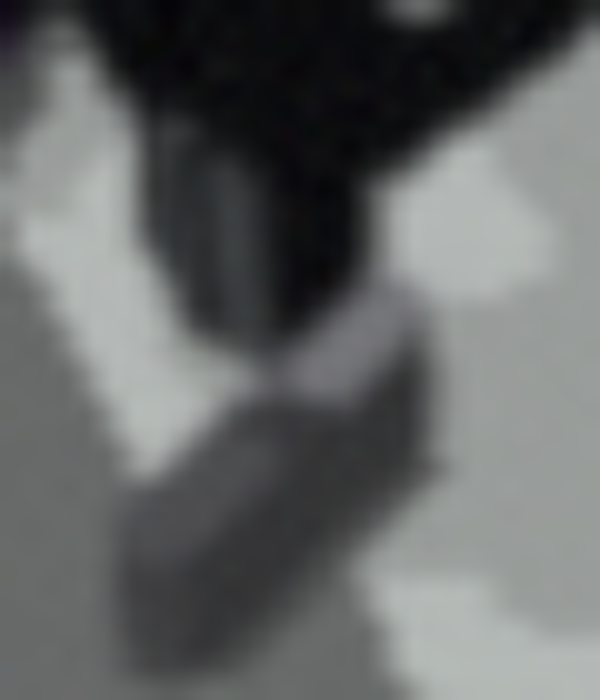

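The fingers shut above the key: the gap is 0.2 mm, and the scene view puts the fingertips about 5–8 mm above the key's top. The real tips stand less far ahead than I assumed. I'll find their offset by touching the key's top lightly.

```bash
python3 -m jog '[{"delta_pos":[0,0,0.0034],"turn":0},{"delta_pos":[0,0,0.0067],"turn":0},{"delta_pos":[0,0,0.01],"turn":0},{"delta_pos":[0,0,0.0134],"turn":0},{"delta_pos":[0,0,0.0134],"turn":0}]' ;  python3 -m jog '[{"delta_pos":[0,0,0.0034],"turn":0},{"delta_pos":[0,0,0.0067],"turn":0},{"delta_pos":[0,0,0.0067],"turn":0}]'
```

```text
time_s: 4.7
position: [0.4312, -0.1677, 0.0205]
tcp_rot: [-0.0, 0.703, 0.711, -0.0]
wrist_force: [-0.5, 0.5, -0.8]
finger_gap: 0.0
time_s: 5.08
position: [0.4312, -0.1678, 0.0185]
tcp_rot: [-0.0, 0.703, 0.711, -0.0]
wrist_force: [0.3, 0.0, 0.7]
finger_gap: -0.0
```

```bash
python3 -m jog '[{"delta_pos":[0,0,0.0034],"turn":0},{"delta_pos":[0,0,0.0067],"turn":0},{"delta_pos":[0,0,0.01],"turn":0},{"delta_pos":[0,0,0.01],"turn":0}]' ;  python3 - <<'E'
from h import *
im,p=snap("wrist","w4");crop(im,156,356,150,350,4,"w4c")
im,p=snap("scene","s4");crop(im,180,250,180,250,8,"s4c")
E
```

```text
time_s: 5.58
position: [0.4312, -0.1678, 0.0155]
tcp_rot: [-0.0, 0.703, 0.711, -0.0]
wrist_force: [-0.6, 0.7, 0.4]
finger_gap: 0.0001
```

View pics/w4c.png

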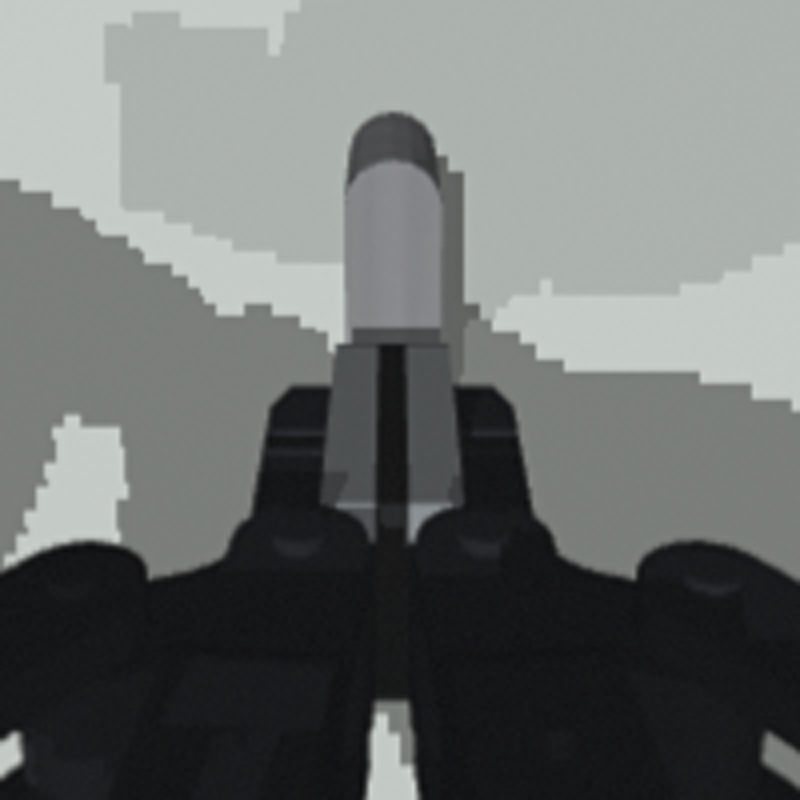

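View pics/s4c.png

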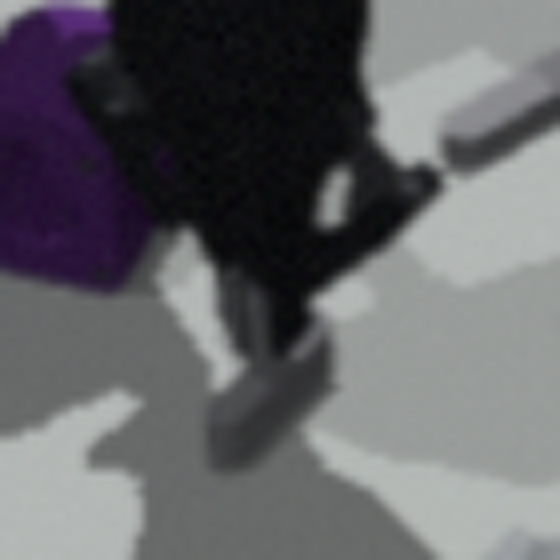

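The shut fingers still don't touch with the TCP at 15.5 mm. The fingers' shadow on the key closed from 33 to 17 crop pixels over 9 mm, so contact should come about 9 mm lower. Continuing gently.

```bash
python3 -m jog '[{"delta_pos":[0,0,0.005],"turn":0},{"delta_pos":[0,0,0.01],"turn":0},{"delta_pos":[0,0,0.015],"turn":0},{"delta_pos":[0,0,0.02],"turn":0},{"delta_pos":[0,0,0.02],"turn":0}]' ; python3 -m jog '[{"delta_pos":[0,0,0.0034],"turn":0},{"delta_pos":[0,0,0.0067],"turn":0},{"delta_pos":[0,0,0.0067],"turn":0}]'
```

```text
time_s: 6.3
position: [0.4312, -0.1677, 0.0094]
tcp_rot: [-0.0, 0.703, 0.711, -0.0]
wrist_force: [-0.3, -0.5, -0.3]
finger_gap: -0.0002
time_s: 6.68
position: [0.4312, -0.1678, 0.0075]
tcp_rot: [-0.0, 0.703, 0.711, -0.0]
wrist_force: [-0.3, 0.4, -0.3]
finger_gap: -0.0001
```

```bash
python3 -m jog '[{"delta_pos":[0,0,0.0034],"turn":0},{"delta_pos":[0,0,0.0067],"turn":0},{"delta_pos":[0,0,0.0067],"turn":0}]'|sed -n '2p;4p' ; python3 -m jog '[{"delta_pos":[0,0,0.0034],"turn":0},{"delta_pos":[0,0,0.0067],"turn":0},{"delta_pos":[0,0,0.0067],"turn":0}]' |sed -n '2p;4p'
```

```text
position: [0.4318, -0.1679, 0.0074]
wrist_force: [-3.7, 1.9, 9.2]
position: [0.4324, -0.1679, 0.0074]
wrist_force: [-6.3, 4.1, 19.1]
```

Contact came at a reported TCP height of 7.4 mm on the 22 mm high key. So the real tips are 14.6 mm behind the reported TCP, about 25.6 mm short of what the description says. I'll plan heights with that offset.

```bash
python3 -m jog '[{"delta_pos":[0,0,-0.05],"turn":0},{"delta_pos":[0,0,-0.07],"turn":0},{"delta_pos":[0,0,-0.07],"turn":0},{"delta_pos":[0,0,-0.07],"turn":0}]' 0.3; python3 -c "
from h import *
go([0.4317,-0.168,-0.002],0.7)"
```

```text
time_s: 7.92
position: [0.431, -0.1677, 0.024]
tcp_rot: [-0.0, 0.703, 0.711, -0.0]
wrist_force: [-0.5, 0.8, -0.2]
finger_gap: 0.0298
delta [-0.0012  0.0025  0.0865] tooly 0.71 t 7.92 pos [ 0.431  -0.1677  0.024 ] z [-9.e-04  4.e-04 -1.e+00] j6 -0.46 gap 0.0298 F [-0.5  0.8 -0.2] turn(about tool z, down): 0.0000 (-0.0 deg world)
```

```bash
python3 -m jog '[{"delta_pos":[0,0.002,0.05],"turn":0},{"delta_pos":[0,0.002,0.087],"turn":0},{"delta_pos":[0,0.002,0.087],"turn":0},{"delta_pos":[0,0.002,0.087],"turn":0}]'; python3 -m jog '[{"delta_pos":[0,0,0],"turn":0},{"delta_pos":[0,0,0],"turn":0},{"delta_pos":[0,0,0],"turn":0}]' 1 50
```

```text
time_s: 8.43
position: [0.4318, -0.1678, -0.0017]
tcp_rot: [-0.0, 0.703, 0.711, -0.0]
wrist_force: [-0.7, -0.4, 0.5]
finger_gap: 0.03
time_s: 8.8
position: [0.4322, -0.168, -0.0009]
tcp_rot: [0.001, 0.703, 0.711, 0.0]
wrist_force: [-1.1, 0.4, 2.9]
finger_gap: 0.0104
```

```bash
python3 -m jog '[{"delta_pos":[0,0,-0.1],"turn":0},{"delta_pos":[0,0,-0.25],"turn":0.02},{"delta_pos":[0.1,0.05,-0.4],"turn":0.04},{"delta_pos":[0.25,0.11,-0.5],"turn":0.06},{"delta_pos":[0.4,0.17,-0.6],"turn":0.076}]'; python3 -m jog '[{"delta_pos":[0.11,0.05,-0.04],"turn":0},{"delta_pos":[0.22,0.12,-0.08],"turn":0},{"delta_pos":[0.34,0.19,-0.12],"turn":0},{"delta_pos":[0.44,0.28,-0.12],"turn":0},{"delta_pos":[0.44,0.28,-0.12],"turn":0}]';python3 - <<'E'
from h import *
go([0.545,0.11,0.215],-13)
im,p=snap("wrist","w5")
E
```

```text
time_s: 9.43
position: [0.4817, -0.0461, 0.1796]
tcp_rot: [0.0, 0.783, 0.622, 0.0]
wrist_force: [2.0, -0.4, -0.7]
finger_gap: 0.0104
time_s: 10.05
position: [0.5938, 0.0642, 0.2122]
tcp_rot: [-0.001, 0.782, 0.624, -0.001]
wrist_force: [-0.6, -0.7, -1.2]
finger_gap: 0.0101
delta [ 0.1126 -0.1925 -0.0088] tooly -12.84 t 10.05 pos [0.5938 0.0642 0.2122] z [-3.2e-03  2.0e-04 -1.0e+00] j6 0.27 gap 0.0101 F [-0.6 -0.7 -1.2] turn(about tool z, down): 0.0009 (-0.2 deg world)
```

View pics/w5.png

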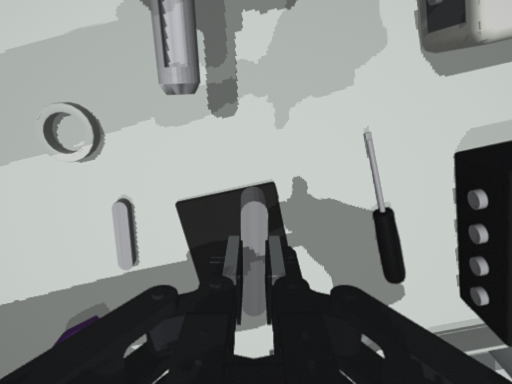

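```bash
python3 -m jog '[{"delta_pos":[0.1,-0.1,0],"turn":0.001},{"delta_pos":[0.2,-0.19,0],"turn":0.001},{"delta_pos":[0.2,-0.19,0],"turn":0.001},{"delta_pos":[0.2,-0.19,0],"turn":0.001}]';python3 - <<'E'
from h import *
im,p=snap("wrist","w6")
go([0.545,0.11,0.215],-13)
crop(im,190,340,0,240,2.5,"w6c")
E
```

```text
time_s: 10.6
position: [0.5506, 0.133, 0.2148]
tcp_rot: [0.0, 0.784, 0.621, 0.0]
wrist_force: [0.4, -0.8, -0.8]
finger_gap: 0.0098
delta [-0.0783 -0.0015 -0.0012] tooly -13.22 t 10.65 pos [0.5508 0.1328 0.2146] z [ 3.e-04 -5.e-04 -1.e+00] j6 0.41 gap 0.0103 F [-0.1 -0.8 -0.8] turn(about tool z, down): -0.0012 (0.2 deg world)
```

View pics/w6.png

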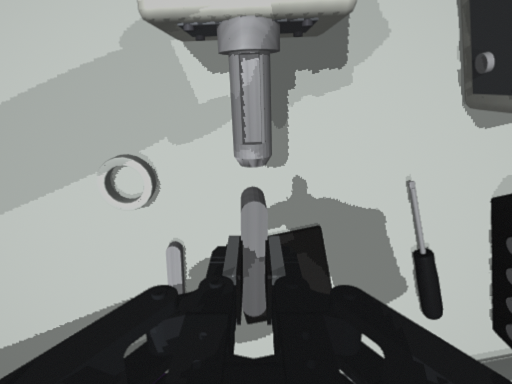

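View pics/w6c.png

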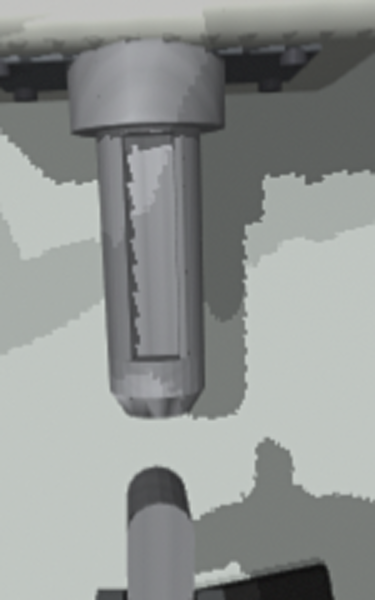

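The shaft is centred at about column 252: tip at row 165, collar front edge at about row 52, slot rows 55–143. The held key lies just below it. Zooming.

Run:
```python
from h import *
im,p=load("w6")
crop(im,210,300,30,105,8,"w6a");crop(im,210,300,100,175,8,"w6b")
```

```text
(no output)
```

View pics/w6a.png

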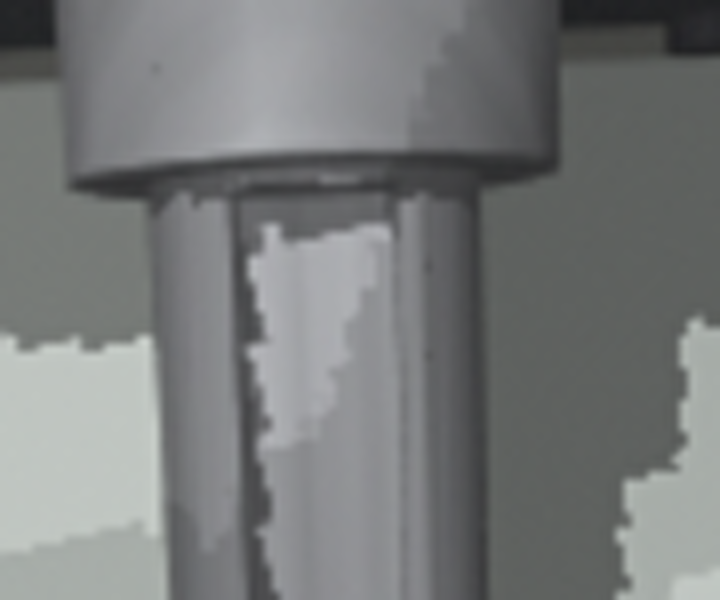

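View pics/w6b.png

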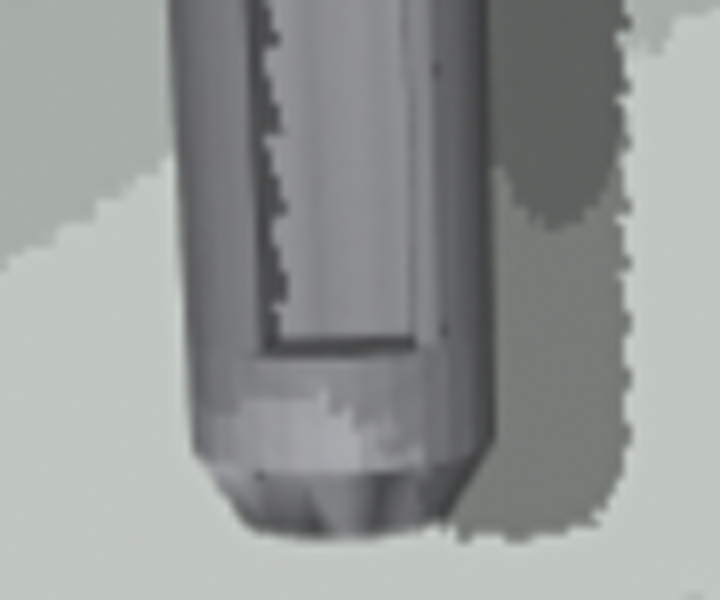

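```bash
cat > shaft.py <<'E'
from h import *
from scipy.optimize import least_squares
im,p=load("w6")
U=lambda x,y:(210+x/8-.44,30+y/8-.44); L=lambda x,y:(210+x/8-.44,100+y/8-.44)
Lf=[U(152,210),U(160,350),U(168,560),L(180,200),L(188,330),L(193,430)]
Rt=[U(480,210),U(484,400),U(487,580),L(490,200),L(492,330),L(493,420)]
e,D=ray(p,Lf+Rt)
def ax(v,z): 
    th=v[1];u=np.array([np.cos(th),np.sin(th),0]);n=np.array([-np.sin(th),np.cos(th),0]);P=np.array([.55,.14,z])+v[0]*n;return P,u
def dist(v,z):
    P,u=ax(v,z);c=np.cross(D,u);c/=np.linalg.norm(c,axis=1)[:,None];return (P-e)@c.T
def f(v,z=None):
    zz=v[2] if z is None else z;d=dist(v,zz);sg=np.sign(d.mean()-d);return np.abs(d)-.016
for z in (None,.1):
    s=least_squares(f,[0,np.radians(77),.1] if z is None else [0,np.radians(77)],kwargs=dict(z=z));print(s.x,np.degrees(s.x[1]),np.round(s.fun*1000,2))
P,u=ax(s.x,.1)
for nm,px,z in [("slot end",L(340,354),.1157),("taper",L(330,472),.116),("far slot",U(320,188),.1157),("nose",L(345,538),.1105)]:
    q=onplane(p,[px],z)[0];print(nm,q,(q-P)@u,(q-P)@np.array([-u[1],u[0],0]))
# slot side rims
for nm,a in [("slotL",L(262,330)),("slotR",L(415,330)),("slotLu",U(240,300)),("slotRu",U(397,300)),("slotRout",L(440,300))]:
    q=onplane(p,[a],.1138)[0];print(nm,(q-P)@u,(q-P)@np.array([-u[1],u[0],0]))
print(P,u)
E
python3 shaft.py
```

```text
[-0.00234018  1.37394782  0.09733976] 78.7214111047069 [-0.02 -0.09  0.2   0.04 -0.08 -0.06 -0.03  0.04  0.03  0.02 -0.   -0.06]
[-0.00235373  1.3737365 ] 78.70930335196199 [-0.16 -0.24  0.05 -0.11 -0.24 -0.22 -0.19 -0.12 -0.13 -0.13 -0.15 -0.21]
slot end [0.55759314 0.16551758 0.1157    ] 0.0265103654065692 -9.644699694685262e-05
taper [0.55392143 0.15427683 0.116     ] 0.014768284948564423 0.0013034076299598255
far slot [0.5710529  0.23058452 0.1157    ] 0.0929532661072762 -0.0005564596440013734
nose [0.5535129  0.14603892 0.1105    ] 0.0066098224693401505 9.11515650177144e-05
slotL 0.0288237667800667 0.007551896508303197
slotR 0.028322802999148234 -0.0075765599933108685
slotLu 0.08371202627293742 0.007221761211277208
slotRu 0.08323184365250105 -0.007322686506042239
slotRout 0.031207327711175466 -0.010116495587159748
[0.55230817 0.13953917 0.1       ] [0.19578692 0.98064646 0.        ]
```

Run:
```python
from h import *
im,p=load("w6")
crop(im,215,295,180,255,8,"w6k")
tcp=np.array([.5507,.1329,.2147]);a=np.radians(-13.1);y=np.array([np.cos(a),np.sin(a),0]);x=np.array([-y[1],y[0],0])
for X in (-.03,0,.03): print(X,proj(p,[tcp+x*X+[0,0,.0229],tcp+x*X+y*.006+[0,0,.0229],tcp+x*X-y*.006+[0,0,.0229]]).round(1).tolist())
```

```text
-0.03 [[252.9, 314.1], [265.1, 314.1], [240.8, 314.1]]
0 [[252.8, 260.3], [265.7, 260.2], [239.9, 260.3]]
0.03 [[252.7, 199.4], [266.4, 199.4], [238.9, 199.5]]
```

View pics/w6k.png

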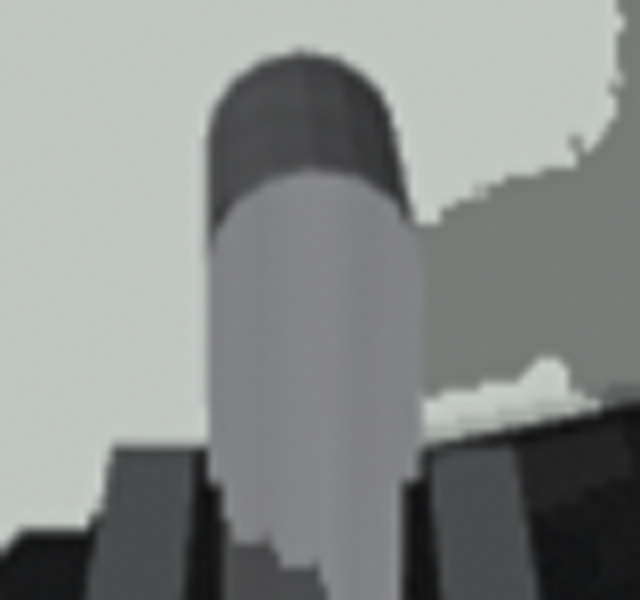

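```bash
python3 -c "
from h import *
go([0.5638,0.1990,0.135],-11.3)"
```

```text
delta [ 0.225  -0.0084  0.2654] tooly -13.22 t 10.65 pos [0.5508 0.1328 0.2146] z [ 3.e-04 -5.e-04 -1.e+00] j6 0.41 gap 0.0103 F [-0.1 -0.8 -0.8] turn(about tool z, down): -0.0106 (1.9 deg world)
```

```bash
python3 -m jog '[{"delta_pos":[0.11,-0.004,0],"turn":-0.01},{"delta_pos":[0.225,-0.0084,0.1],"turn":-0.0106},{"delta_pos":[0.225,-0.0084,0.265],"turn":-0.0106},{"delta_pos":[0.225,-0.0084,0.265],"turn":-0.0106},{"delta_pos":[0.225,-0.0084,0.265],"turn":-0.0106}]';python3 - <<'E'
from h import *
im,p=snap("wrist","w7")
go([0.5638,0.1990,0.135],-11.3)
im2,p2=snap("scene","s7");crop(im2,290,400,90,180,6,"s7c")
E
```

```text
time_s: 11.28
position: [0.5645, 0.1993, 0.1369]
tcp_rot: [0.0, 0.773, 0.634, 0.001]
wrist_force: [0.2, 0.1, -0.6]
finger_gap: 0.0099
delta [-0.0028 -0.0038  0.0102] tooly -11.32 t 11.32 pos [0.5651 0.1996 0.1381] z [ 0.0039  0.001  -1.    ] j6 0.48 gap 0.0101 F [ 0.7  0.1 -0.6] turn(about tool z, down): -0.0001 (0.0 deg world)
```

View pics/w7.png

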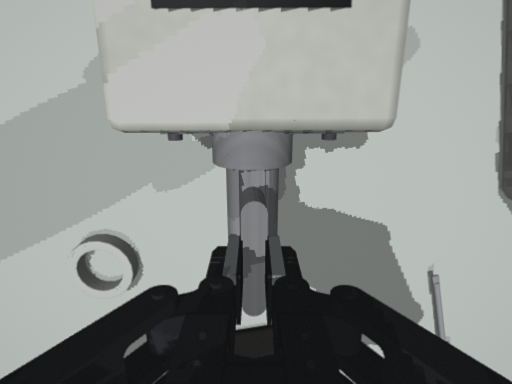

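View pics/s7c.png

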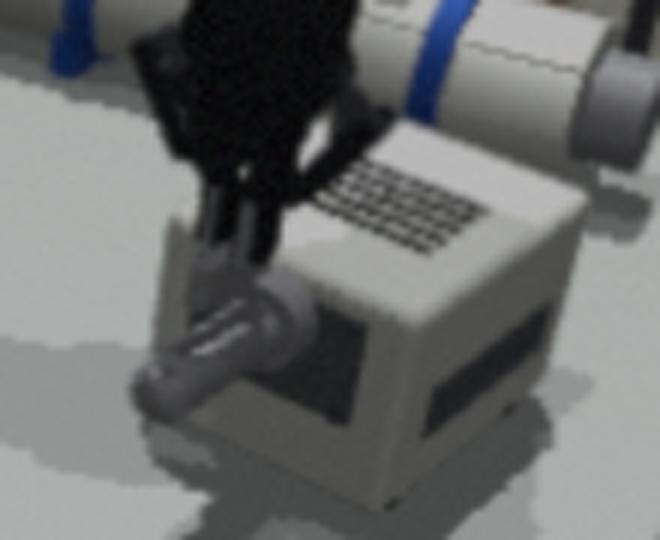

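```bash
python3 -m jog '[{"delta_pos":[-0.001,-0.001,0.03],"turn":0},{"delta_pos":[-0.001,-0.001,0.055],"turn":0},{"delta_pos":[-0.001,-0.001,0.055],"turn":0},{"delta_pos":[-0.001,-0.001,0.055],"turn":0}]';python3 - <<'E'
from h import *
im,p=snap("wrist","w8")
go([0.5638,0.1990,0.117],-11.3);crop(im,205,305,140,240,7,"w8c")
E
```

```text
time_s: 11.88
position: [0.5633, 0.2, 0.1184]
tcp_rot: [-0.0, 0.773, 0.634, -0.0]
wrist_force: [0.4, 0.4, -0.8]
finger_gap: 0.0103
delta [-0.003   0.002   0.0055] tooly -11.24 t 11.93 pos [0.5634 0.2    0.1186] z [ 1.e-04  0.e+00 -1.e+00] j6 0.48 gap 0.0106 F [-0.3 -0.2 -1.4] turn(about tool z, down): 0.0003 (-0.1 deg world)
```

View pics/w8c.png

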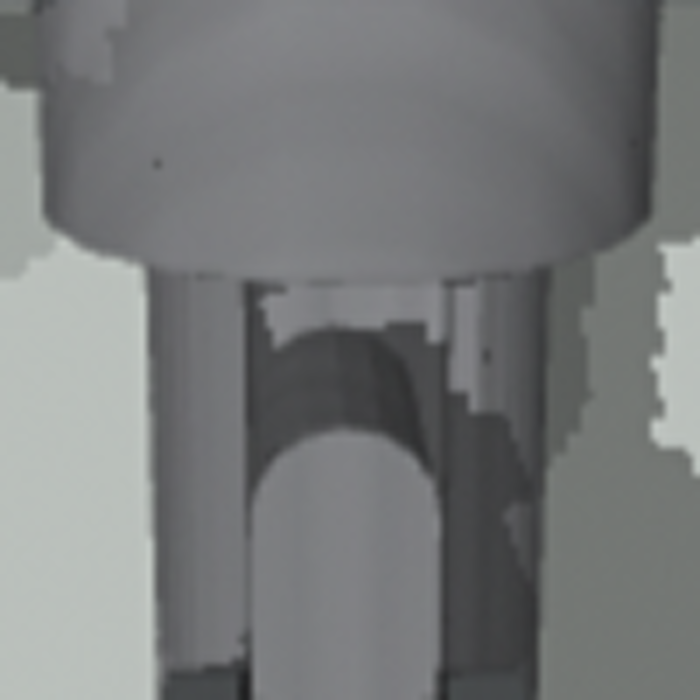

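Key bottom arc spans about 247–410 in the crop and the slot 247–442, so I shift about 1.2 mm in tool +y and lower gently.

```bash
python3 -m jog '[{"delta_pos":[-0.003,0.0045,0.0],"turn":0},{"delta_pos":[-0.003,0.0045,0.01],"turn":0},{"delta_pos":[-0.003,0.0045,0.02],"turn":0},{"delta_pos":[-0.003,0.0045,0.03],"turn":0},{"delta_pos":[-0.003,0.0045,0.03],"turn":0}]';python3 - <<'E'
from h import *
im,p=snap("wrist","w9")
go([0.5638,0.1990,0.102],-11.3);crop(im,205,305,140,240,7,"w9c")
E
```

```text
time_s: 12.55
position: [0.5642, 0.1987, 0.1089]
tcp_rot: [-0.0, 0.773, 0.634, -0.0]
wrist_force: [0.1, -0.1, -1.0]
finger_gap: 0.0105
delta [ 0.0003 -0.002   0.0242] tooly -11.24 t 12.60 pos [0.5644 0.1988 0.1093] z [-4.e-04 -1.e-04 -1.e+00] j6 0.48 gap 0.0102 F [ 0.2  0.  -1.2] turn(about tool z, down): 0.0003 (-0.1 deg world)
```

View pics/w9c.png

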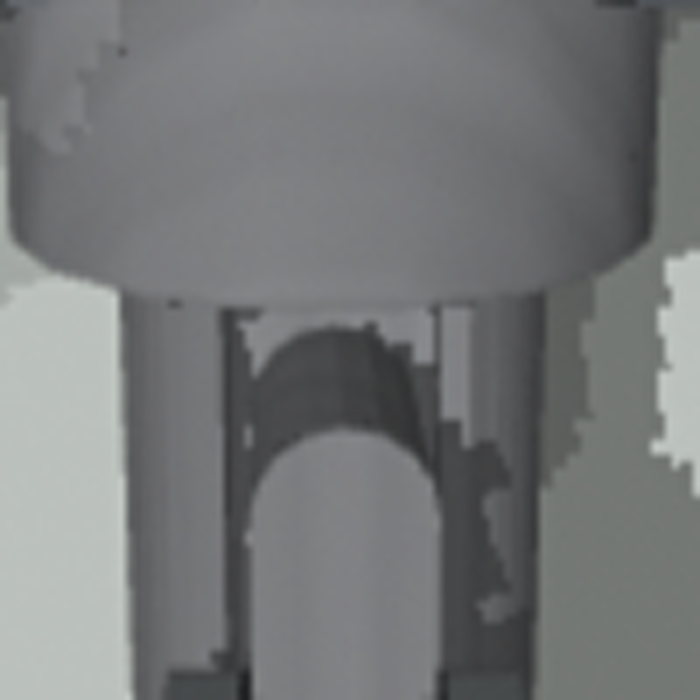

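```bash
python3 -m jog '[{"delta_pos":[0,0.0,0.007],"turn":0},{"delta_pos":[0,0,0.014],"turn":0},{"delta_pos":[0,0,0.018],"turn":0},{"delta_pos":[0,0,0.018],"turn":0}]'|sed -n '2p;4p';python3 -m jog '[{"delta_pos":[0,0.0,0.003],"turn":0},{"delta_pos":[0,0,0.006],"turn":0},{"delta_pos":[0,0,0.006],"turn":0}]'|sed -n '2p;4p'
```

```text
position: [0.5644, 0.1988, 0.1039]
wrist_force: [0.1, 0.9, -1.5]
position: [0.5645, 0.1988, 0.1023]
wrist_force: [-0.0, -1.0, -1.7]
```

```bash
python3 -m jog '[{"delta_pos":[0,0.0,0.003],"turn":0},{"delta_pos":[0,0,0.006],"turn":0},{"delta_pos":[0,0,0.006],"turn":0}]'|sed -n '2p;4p';python3 - <<'E'
from h import *
im,p=snap("wrist","w10")
go([0.5638,0.1990,0.102],-11.3);crop(im,205,305,140,240,7,"w10c")
E
```

```text
position: [0.5646, 0.1988, 0.1021]
wrist_force: [-3.2, -0.7, 6.2]
delta [-0.     -0.0028  0.0005] tooly -11.24 t 13.90 pos [0.5646 0.1989 0.1022] z [ 1.2e-03  3.0e-04 -1.0e+00] j6 0.48 gap 0.0104 F [-3.7 -0.1  6.7] turn(about tool z, down): 0.0003 (-0.1 deg world)
```

View pics/w10c.png

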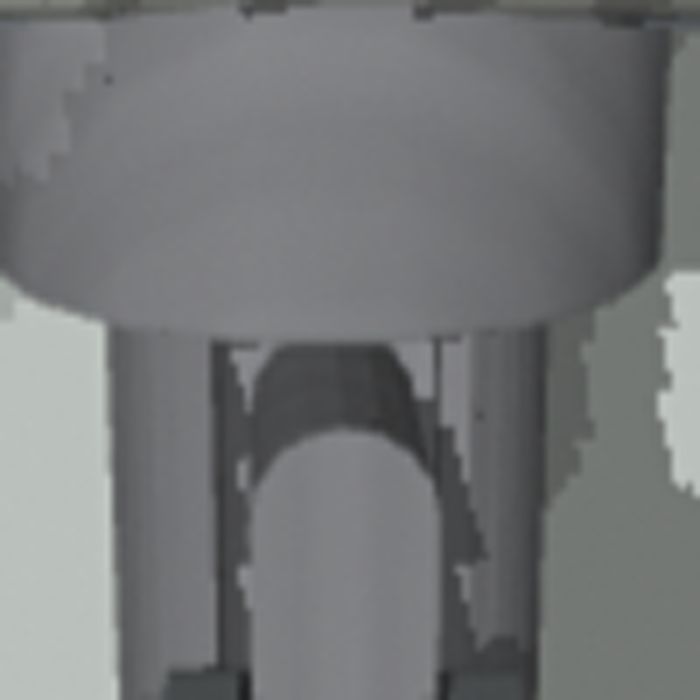

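Contact at TCP 102.1 mm (key underside about 103 mm, as a seated key should be), and the key is centred in the slot. Releasing.

```bash
python3 -m jog '[{"delta_pos":[0,0,-0.003],"turn":0},{"delta_pos":[0,0,-0.003],"turn":0},{"delta_pos":[0,0,-0.003],"turn":0},{"delta_pos":[0,0,-0.003],"turn":0}]' 0.2 |tail -2;python3 -m jog '[{"delta_pos":[0,0,-0.1],"turn":0},{"delta_pos":[0,0,-0.25],"turn":0},{"delta_pos":[-0.1,0,-0.4],"turn":0},{"delta_pos":[-0.23,0,-0.4],"turn":0},{"delta_pos":[-0.23,0,-0.4],"turn":0}]' 0.2 ;python3 - <<'E'
from h import *
im,p=snap("wrist","w11")
go([0.5638,0.1990,0.102],-11.3)
crop(im,190,330,0,150,5,"w11c")
E
```

```text
wrist_force: [-0.1, 0.5, -0.2]
finger_gap: 0.0342
time_s: 15.02
position: [0.5512, 0.1293, 0.2226]
tcp_rot: [0.001, 0.774, 0.633, 0.001]
wrist_force: [0.2, 0.3, -0.3]
finger_gap: 0.034
delta [ 0.2321 -0.0036  0.3988] tooly -11.35 t 15.07 pos [0.5511 0.1305 0.2216] z [ 5.e-04  4.e-04 -1.e+00] j6 0.37 gap 0.0343 F [-0.5 -0.1 -0.3] turn(about tool z, down): -0.0003 (0.0 deg world)
```

View pics/w11.png

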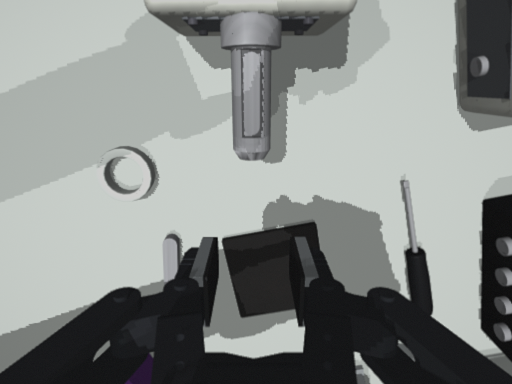

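View pics/w11c.png

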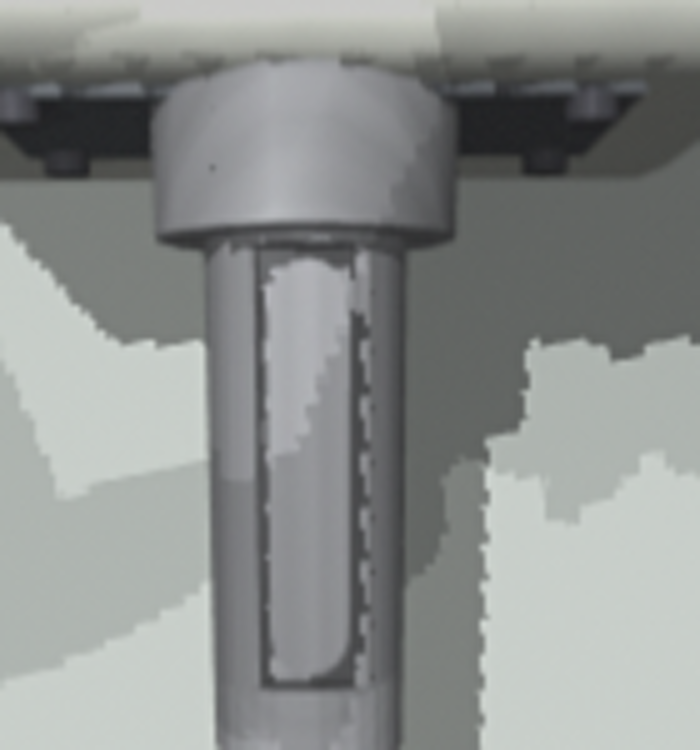

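The key lies in the slot, rows 258–683 in the crop. A quick check of its pose.

Run:
```python
from h import *
im,p=load("w11");c=lambda x,y:(190+x/5-.4,y/5-.4)
P=np.array([0.55230817,0.13953917,.1]);u=np.array([0.19578692,0.98064646,0]);n=np.array([-u[1],u[0],0])
for z in (.125,):
  for nm,q in [("far",(310,258)),("near",(312,682)),("L",(267,450)),("R",(352,450)),("L2",(270,620)),("R2",(352,600))]:
    w=onplane(p,[c(*q)],z)[0]-P;print(nm,round(w@u*1e3-59.75,1),round(w@n*1e3,1))
```

```text
far 30.8 -0.5
near -30.3 -0.5
L 4.3 6.0
R 4.2 -6.6
L2 -20.8 5.9
R2 -17.8 -6.7
```

Key centre is 0.3 mm along and 0.4 mm across from its seated place. Now to look over the hub.

```bash
python3 -m jog '[{"delta_pos":[-0.19,0.06,0],"turn":0.058},{"delta_pos":[-0.38,0.12,0],"turn":0.116},{"delta_pos":[-0.57,0.18,0],"turn":0.174},{"delta_pos":[-0.76,0.24,0],"turn":0.232},{"delta_pos":[-0.95,0.3,0],"turn":0.29}]' -1 ;python3 - <<'E'
from h import *
go([0.585,-0.242,0.21],-90)
im,p=load("top1");crop(im,280,330,130,190,10,"t_hub")
E
```

```text
time_s: 15.7
position: [0.5842, -0.1667, 0.2203]
tcp_rot: [-0.001, 0.974, 0.227, -0.0]
wrist_force: [0.5, -0.7, 0.3]
finger_gap: 0.0855
delta [-0.1088  0.2263  0.0342] tooly -63.71 t 15.70 pos [ 0.5842 -0.1667  0.2203] z [-0.001  0.001 -1.   ] j6 0.78 gap 0.0855 F [ 0.5 -0.7  0.3] turn(about tool z, down): 0.1460 (-26.3 deg world)
```

View pics/t_hub.png

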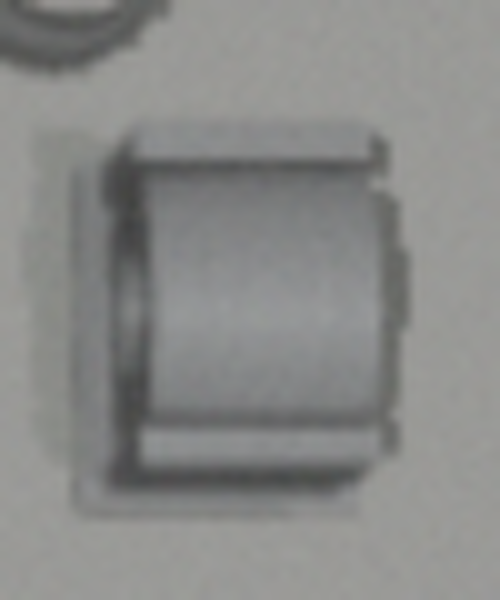

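```bash
python3 -m jog '[{"delta_pos":[-0.05,0.1,0.01],"turn":0.05},{"delta_pos":[-0.1,0.2,0.03],"turn":0.1},{"delta_pos":[-0.109,0.226,0.03],"turn":0.146},{"delta_pos":[-0.109,0.226,0.03],"turn":0.146},{"delta_pos":[-0.109,0.226,0.03],"turn":0.146}]';python3 - <<'E'
from h import *
im,p=snap("wrist","w12")
go([0.585,-0.242,0.21],-90)
E
```

```text
time_s: 16.32
position: [0.5852, -0.2401, 0.212]
tcp_rot: [-0.0, 1.0, 0.004, -0.0]
wrist_force: [-0.8, 0.2, -0.2]
finger_gap: 0.0852
delta [-0.0007  0.0063  0.0074] tooly -89.52 t 16.38 pos [ 0.5852 -0.2401  0.2122] z [-1.e-04  4.e-04 -1.e+00] j6 1.12 gap 0.0851 F [-0.   0.4 -0.3] turn(about tool z, down): 0.0027 (-0.5 deg world)
```

View pics/w12.png

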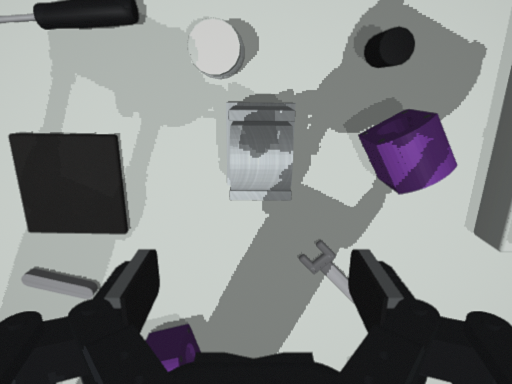

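The hub in its stand is at about (262,155), between the open jaws, with the jar at (215,47) beyond it. Zooming to measure.

Run:
```python
from h import *
im,p=load("w12")
crop(im,215,305,90,210,6,"w12c")
```

```text
(no output)
```

View pics/w12c.png

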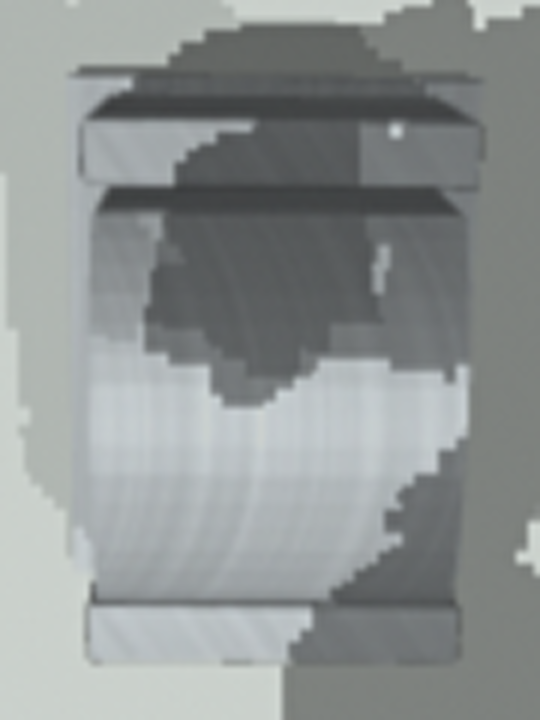

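Run:
```python
from h import *
im,p=load("w12");c=lambda x,y:(215+x/6-.42,90+y/6-.42)
W=onplane(p,[c(82,119),c(482,121),c(480,188),c(85,187),c(91,602),c(460,602),c(458,663),c(89,663)],.068);print(W.round(4)[:,:2])
cen=(W[[0,1,6,7]].mean(0));print("stand c",cen, "sizes",W[0]-W[7],W[1]-W[0],W[6]-W[7])
d=W[1]-W[0];print(np.degrees(np.arctan2(d[1],d[0])));d=W[6]-W[7];print(np.degrees(np.arctan2(d[1],d[0])))
d=W[0]-W[7];print(np.degrees(np.arctan2(d[1],d[0])));d=W[1]-W[6];print(np.degrees(np.arctan2(d[1],d[0])))
top=np.array([cen[0],0,.084])
for y in (cen[1]+.028,cen[1]-.028): 
    q=proj(p,[[cen[0],y,.084]])[0];print("pred",(q[0]+.42-215)*6,(q[1]+.42-90)*6)
H=onplane(p,[c(92,430),c(468,430)],.084);print(H)
```

```text
[[ 0.6421 -0.217 ]
 [ 0.6423 -0.2768]
 [ 0.6324 -0.277 ]
 [ 0.6321 -0.2173]
 [ 0.5663 -0.2174]
 [ 0.5668 -0.2768]
 [ 0.5564 -0.2769]
 [ 0.5558 -0.2169]]
stand c [ 0.59914325 -0.24690728  0.068     ] sizes [ 0.08624038 -0.00010571  0.        ] [ 0.00024172 -0.05980217  0.        ] [ 0.00052402 -0.06002527  0.        ]
-89.76841566460924
-89.49981709430725
-0.07023299380499384
0.07824645988268863
pred 91.08164475929073 423.85554010909834
pred 468.6190598345779 427.1138119418919
[[ 0.59821332 -0.21903141  0.084     ]
 [ 0.59870501 -0.27483497  0.084     ]]
```

Run:
```python
from h import *
im,p=load("w12")
print(onplane(p,[(362,150),(362,150),(375,125),(375,190)],[.0,.076,.06,.076]))
im,p=load("top1");print(onplane(p,[(344,160)],[.0]),onplane(p,[(344,160)],[.05]))
go([0.599,-0.2469,0.1],-89.7)
```

```text
[[ 0.5935543  -0.36389139  0.        ]
 [ 0.60789424 -0.33834429  0.076     ]
 [ 0.62860695 -0.35334862  0.06      ]
 [ 0.56993933 -0.35477098  0.076     ]]
[[ 6.06593449e-01 -3.62685343e-01  1.11022302e-16]] [[ 0.59738387 -0.34867382  0.05      ]]
delta [0.0459 0.0232 0.3741] tooly -89.52 t 16.38 pos [ 0.5852 -0.2401  0.2122] z [-1.e-04  4.e-04 -1.e+00] j6 1.12 gap 0.0851 F [-0.   0.4 -0.3] turn(about tool z, down): 0.0010 (-0.2 deg world)
```

```bash
python3 -m jog '[{"delta_pos":[0.046,0.023,0.1],"turn":0.001},{"delta_pos":[0.046,0.023,0.25],"turn":0.001},{"delta_pos":[0.046,0.023,0.37],"turn":0.001},{"delta_pos":[0.046,0.023,0.37],"turn":0.001},{"delta_pos":[0.046,0.023,0.37],"turn":0.001}]';python3 - <<'E'
from h import *
im,p=snap("wrist","w13")
go([0.599,-0.2469,0.04],-89.7)
E
```

```text
time_s: 17.0
position: [0.5994, -0.2479, 0.1036]
tcp_rot: [0.001, 1.0, 0.001, 0.001]
wrist_force: [0.7, -0.7, -0.1]
finger_gap: 0.0854
delta [-0.0035 -0.0045  0.2146] tooly -89.85 t 17.05 pos [ 0.5998 -0.2482  0.1044] z [ 0.0037 -0.0017 -1.    ] j6 1.12 gap 0.0855 F [ 0.4 -0.8  0.7] turn(about tool z, down): -0.0008 (0.1 deg world)
```

View pics/w13.png

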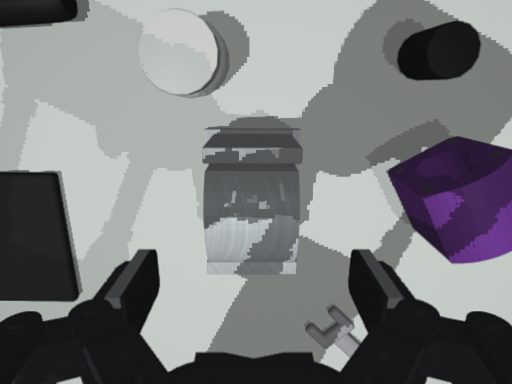

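```bash
python3 -m jog '[{"delta_pos":[-0.001,-0.002,0.07],"turn":0},{"delta_pos":[-0.001,-0.002,0.14],"turn":0},{"delta_pos":[-0.001,-0.002,0.21],"turn":0},{"delta_pos":[-0.001,-0.002,0.21],"turn":0},{"delta_pos":[-0.001,-0.002,0.21],"turn":0}]';python3 - <<'E'
from h import *
im,p=snap("wrist","w14")
go([0.599,-0.2469,0.04],-89.7)
E
```

```text
time_s: 17.68
position: [0.5984, -0.2475, 0.0385]
tcp_rot: [-0.0, 1.0, 0.001, 0.0]
wrist_force: [0.5, 0.4, 0.5]
finger_gap: 0.0855
delta [ 0.0006 -0.0027 -0.0025] tooly -89.90 t 17.73 pos [ 0.5988 -0.2477  0.0393] z [ 1.2e-03 -6.0e-04 -1.0e+00] j6 1.12 gap 0.0854 F [ 0.6 -0.3 -0.9] turn(about tool z, down): -0.0011 (0.2 deg world)
```

View pics/w14.png

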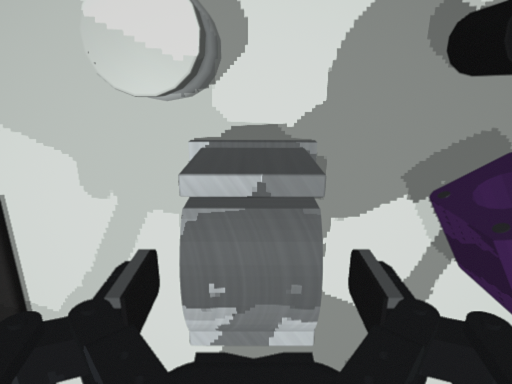

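```bash
python3 -m jog '[{"delta_pos":[0,-0.002,0],"turn":0},{"delta_pos":[0,-0.002,0],"turn":0},{"delta_pos":[0,-0.002,0],"turn":0},{"delta_pos":[0,-0.002,0],"turn":0}]' 1 80;python3 - <<'E'
from h import *
im,p=snap("wrist","w15")
go([0.599,-0.2469,0.04],-89.7)
E
```

```text
time_s: 18.23
position: [0.5991, -0.2468, 0.0398]
tcp_rot: [0.0, 1.0, 0.001, 0.001]
wrist_force: [0.5, 2.3, 5.3]
finger_gap: 0.0548
delta [-0.0004  0.0002 -0.0006] tooly -89.89 t 18.27 pos [ 0.5991 -0.2468  0.0398] z [ 2.2e-03 -6.0e-04 -1.0e+00] j6 1.13 gap 0.0549 F [-1.   1.8  5.7] turn(about tool z, down): -0.0010 (0.2 deg world)
```

View pics/w15.png

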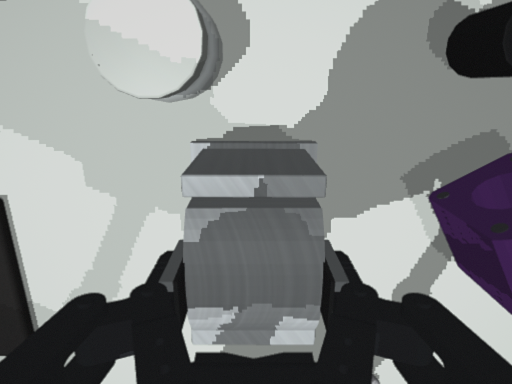

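The hub is gripped: gap 54.9 mm against 56 mm faces. Lifting straight up.

```bash
python3 -m jog '[{"delta_pos":[0,0,-0.04],"turn":0},{"delta_pos":[0,0,-0.1],"turn":0},{"delta_pos":[0,0,-0.18],"turn":0},{"delta_pos":[0,0,-0.26],"turn":0},{"delta_pos":[0,0,-0.34],"turn":0}]';python3 - <<'E'
from h import *
go([0.548,-0.0285,0.135],-101.3)
im,p=load("top1");c=lambda x,y:(180+x/5-.4,130+y/5-.4)
q=onplane(p,[c(78,149),c(308,149),c(308,375),c(75,375)],.01);print(q,q.mean(0),np.linalg.norm(q[0]-q[1]),np.linalg.norm(q[1]-q[2]))
E
```

```text
time_s: 18.9
position: [0.5981, -0.2469, 0.1417]
tcp_rot: [0.0, 1.0, 0.001, -0.0]
wrist_force: [-0.1, 0.3, -4.2]
finger_gap: 0.0549
delta [-0.1659 -0.7284  0.0225] tooly -89.92 t 18.90 pos [ 0.5981 -0.2469  0.1417] z [-4.e-04 -1.e-04 -1.e+00] j6 1.13 gap 0.0549 F [-0.1  0.3 -4.2] turn(about tool z, down): 0.0632 (-11.4 deg world)
[[ 0.60729384  0.03083806  0.01      ]
 [ 0.60679894 -0.0887926   0.01      ]
 [ 0.48887543 -0.08810314  0.01      ]
 [ 0.48959539  0.03152369  0.01      ]] [ 0.5481409 -0.0286335  0.01     ] 0.11963167826659243 0.11792551731514683
```

```bash
python3 -m jog '[{"delta_pos":[-0.04,-0.18,0],"turn":0.02},{"delta_pos":[-0.085,-0.37,0],"turn":0.04},{"delta_pos":[-0.13,-0.56,0],"turn":0.0632},{"delta_pos":[-0.166,-0.728,0.02],"turn":0.0632},{"delta_pos":[-0.166,-0.728,0.1],"turn":0.0632}]' >/dev/null; python3 -c "
from h import *
go([0.548,-0.0285,0.046],-101.3)"
```

```text
delta [-0.0011  0.0117  0.2241] tooly -101.01 t 19.52 pos [ 0.5487 -0.0252  0.1132] z [ 4.7e-03  6.0e-04 -1.0e+00] j6 1.65 gap 0.0545 F [ 0.  -1.4 -3.9] turn(about tool z, down): 0.0016 (-0.3 deg world)
```

```bash
python3 -m jog '[{"delta_pos":[0,0.01,0.08],"turn":0},{"delta_pos":[0,0.01,0.15],"turn":0},{"delta_pos":[0,0.01,0.2],"turn":0},{"delta_pos":[0,0.01,0.2],"turn":0},{"delta_pos":[0,0.01,0.2],"turn":0}]' >/dev/null; python3 -c "
from h import *
go([0.548,-0.0285,0.0418],-101.3)"
```

```text
delta [-0.0027 -0.01    0.0326] tooly -101.28 t 20.15 pos [ 0.5482 -0.0316  0.0516] z [ 1.5e-03 -2.0e-04 -1.0e+00] j6 1.65 gap 0.0548 F [ 0.2  0.6 -3.9] turn(about tool z, down): 0.0001 (-0.0 deg world)
```

```bash
python3 -m jog '[{"delta_pos":[0,0,0.01],"turn":0},{"delta_pos":[0,0,0.02],"turn":0},{"delta_pos":[0,0,0.028],"turn":0},{"delta_pos":[0,0,0.028],"turn":0}]' |sed -n '2p;4p';  python3 -m jog '[{"delta_pos":[0,0,0.004],"turn":0},{"delta_pos":[0,0,0.006],"turn":0},{"delta_pos":[0,0,0.006],"turn":0}]' |sed -n '2p;4p'
```

```text
position: [0.5476, -0.0315, 0.042]
wrist_force: [-0.0, 0.9, -4.1]
position: [0.5478, -0.0315, 0.0418]
wrist_force: [-3.8, 1.6, 6.8]
```

Contact at TCP 41.8 mm, exactly as predicted. Releasing and rising.

```bash
python3 -m jog '[{"delta_pos":[0,0,0],"turn":0},{"delta_pos":[0,0,0],"turn":0},{"delta_pos":[0,0,-0.003],"turn":0},{"delta_pos":[0,0,-0.003],"turn":0}]' -1 |tail -2;  python3 -m jog '[{"delta_pos":[0,0,-0.06],"turn":0},{"delta_pos":[0,0,-0.18],"turn":0},{"delta_pos":[0,0,-0.35],"turn":-0.05},{"delta_pos":[0,0,-0.45],"turn":-0.1},{"delta_pos":[0,0,-0.45],"turn":-0.15}]' |sed -n '2p;4p'; python3 -m jog '[{"delta_pos":[0,0,0],"turn":-0.058},{"delta_pos":[0,0,0],"turn":-0.116},{"delta_pos":[0,0,0],"turn":-0.174},{"delta_pos":[0,0,0],"turn":-0.23},{"delta_pos":[0,0,0],"turn":-0.29}]' ; python3 -m jog '[{"delta_pos":[0,0,0],"turn":-0.03},{"delta_pos":[0,0,0],"turn":-0.06},{"delta_pos":[0,0,0],"turn":-0.06}]';python3 - <<'E'
from h import *
im,p=snap("wrist","w16")
go([0.548,-0.0285,0.16],-11.3)
E
```

```text
wrist_force: [-0.4, 0.9, 0.8]
finger_gap: 0.0853
position: [0.5493, -0.0316, 0.1819]
wrist_force: [0.6, -0.1, -0.4]
time_s: 22.78
position: [0.5478, -0.0315, 0.1777]
tcp_rot: [0.001, 0.828, 0.561, 0.001]
wrist_force: [-0.1, -0.2, -0.5]
finger_gap: 0.0855
time_s: 23.15
position: [0.5478, -0.0315, 0.1775]
tcp_rot: [0.001, 0.774, 0.633, 0.001]
wrist_force: [0.6, 0.8, 0.2]
finger_gap: 0.0857
delta [ 0.0099 -0.0014  0.0576] tooly -11.45 t 23.20 pos [ 0.5478 -0.0315  0.1773] z [ 1.3e-03 -2.0e-04 -1.0e+00] j6 0.08 gap 0.0858 F [-0.3 -0.2  0. ] turn(about tool z, down): -0.0008 (0.1 deg world)
```

View pics/w16.png

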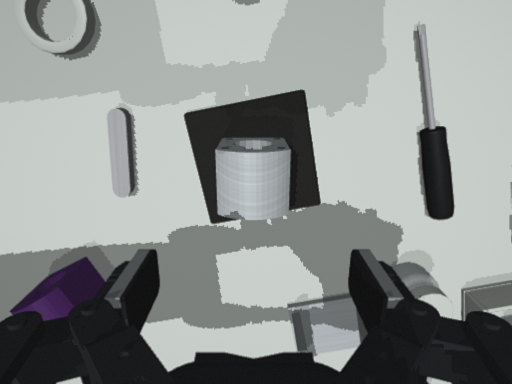

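Run:
```python
from h import *
im,p=load("w16")
crop(im,200,305,125,230,7,"w16c")
```

```text
(no output)
```

View pics/w16c.png

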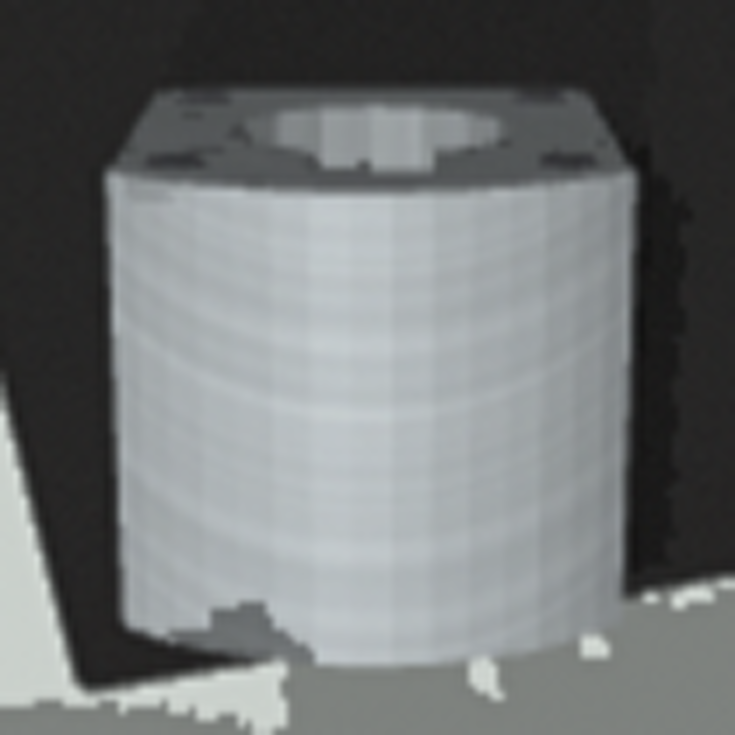

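Run:
```python
from h import *
im,p=load("w16");c=lambda x,y:(200+x/7-.43,125+y/7-.43)
F=onplane(p,[c(105,172),c(637,174),c(122,627)],.0734);C=onplane(p,[c(372,191),c(375,665)],.086)
print(F,C);print("flats",np.linalg.norm(F[0]-F[1]),"len",np.linalg.norm(C[0]-C[1]),np.linalg.norm(F[0]-F[2]))
an=lambda d:np.degrees(np.arctan2(d[1],d[0]))
print(an(C[0]-C[1]),an(F[0]-F[2]),an(F[1]-F[0])+90, C.mean(0),(F[1]+F[2])/2)
go([0.548,-0.0315,0.16],-11.3)
```

```text
[[ 0.52317484  0.00216521  0.0734    ]
 [ 0.58327591 -0.0101923   0.0734    ]
 [ 0.51209244 -0.05315963  0.0734    ]] [[ 0.55341491 -0.00366028  0.086     ]
 [ 0.54258502 -0.05901868  0.086     ]]
flats 0.061358351551043064 len 0.05640779803729525 0.05642391250133049
78.93089146981484 78.67271102481166 78.38121738760995 [ 0.54799996 -0.03133948  0.086     ] [ 0.54768418 -0.03167597  0.0734    ]
delta [0.0001 0.0006 0.0576] tooly -11.45 t 23.20 pos [ 0.5478 -0.0315  0.1773] z [ 1.3e-03 -2.0e-04 -1.0e+00] j6 0.08 gap 0.0858 F [-0.3 -0.2  0. ] turn(about tool z, down): -0.0008 (0.1 deg world)
```

The hub stands on the pad at (0.548, -0.031), heading 78.7°, keyway up. Next I take it by the flats.

```bash
python3 -m jog '[{"delta_pos":[0,0.001,0.1],"turn":-0.0008},{"delta_pos":[0,0.001,0.2],"turn":-0.0008},{"delta_pos":[0,0.001,0.28],"turn":-0.0008},{"delta_pos":[0,0.001,0.3],"turn":-0.0008},{"delta_pos":[0,0.001,0.3],"turn":-0.0008}]' |sed -n '2p;4p'
python3 - <<'E'
from h import *
go([0.5479,-0.0314,0.010],-11.3)
E
python3 -m jog '[{"delta_pos":[0,0,0.08],"turn":0},{"delta_pos":[0,0,0.16],"turn":0},{"delta_pos":[0,0,0.22],"turn":0},{"delta_pos":[0,0,0.25],"turn":0},{"delta_pos":[0,0,0.25],"turn":0}]' |sed -n '2p;4p'
python3 - <<'E'
from h import *
im,p=snap("wrist","w17")
go([0.5479,-0.0314,0.010],-11.3)
E
```

```text
position: [0.548, -0.0316, 0.0867]
wrist_force: [-0.1, 0.5, -0.2]
delta [ 0.0004 -0.0007  0.2557] tooly -11.24 t 23.82 pos [ 0.548  -0.0316  0.0867] z [ 3.e-04 -1.e-04 -1.e+00] j6 0.08 gap 0.0856 F [-0.1  0.5 -0.2] turn(about tool z, down): 0.0003 (-0.1 deg world)
position: [0.5479, -0.0315, 0.0111]
wrist_force: [-0.6, -0.0, 0.4]
delta [ 0.0003 -0.0013  0.0058] tooly -11.19 t 24.50 pos [ 0.5483 -0.0316  0.0117] z [ 7.e-04 -1.e-04 -1.e+00] j6 0.08 gap 0.0851 F [0.4 0.1 0.3] turn(about tool z, down): 0.0006 (-0.1 deg world)
```

View pics/w17.png

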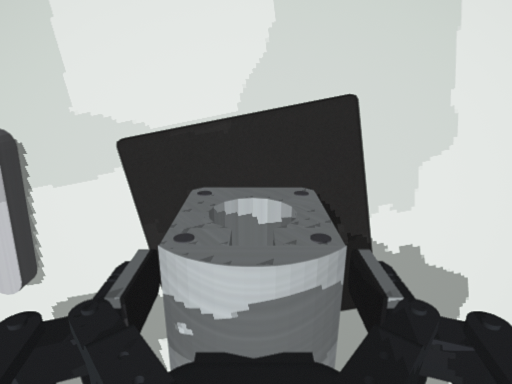

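The hub sits centred between the open jaws, columns 160–345 with the fingers at 155 and 355. Closing on the flats.

```bash
python3 -m jog '[{"delta_pos":[0,0,0],"turn":0},{"delta_pos":[0,0,0],"turn":0},{"delta_pos":[0,0,0],"turn":0},{"delta_pos":[0,0,0],"turn":0}]' 1 80;python3 - <<'E'
from h import *
im,p=snap("wrist","w18")
go([0.5479,-0.0314,0.010],-11.3)
im,p=snap("scene","s18");crop(im,220,340,130,250,5,"s18c")
E
```

```text
time_s: 25.0
position: [0.5486, -0.0316, 0.0125]
tcp_rot: [0.001, 0.773, 0.635, 0.001]
wrist_force: [-1.1, 0.1, 6.2]
finger_gap: 0.0592
delta [ 0.0002 -0.0024  0.0083] tooly -11.19 t 25.05 pos [ 0.5486 -0.0316  0.0125] z [ 2.e-03 -2.e-04 -1.e+00] j6 0.08 gap 0.0590 F [-0.3  0.1  6.1] turn(about tool z, down): 0.0006 (-0.1 deg world)
```

View pics/s18c.png

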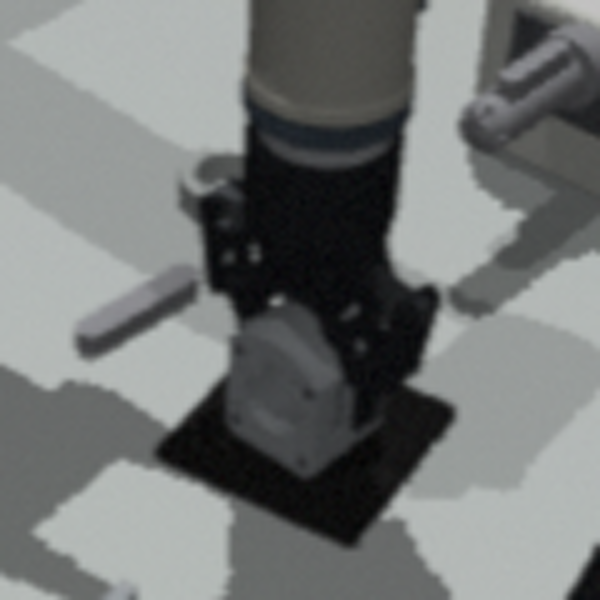

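View pics/w18.png

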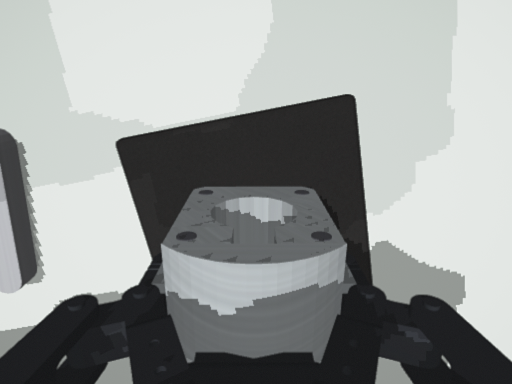

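```bash
python3 -c "
from h import *
go([0.5445,0.1003,0.069],-11.3)"; python3 -m jog '[{"delta_pos":[0,0,-0.05],"turn":0},{"delta_pos":[0,0,-0.12],"turn":0},{"delta_pos":[0.08,-0.02,-0.2],"turn":0},{"delta_pos":[0.2,-0.06,-0.2],"turn":0},{"delta_pos":[0.32,-0.09,-0.2],"turn":0}]' 1 100;python3 -c "
from h import *
go([0.5445,0.1003,0.069],-11.3)"
```

```text
delta [ 0.4286 -0.0983 -0.1886] tooly -11.19 t 25.10 pos [ 0.5486 -0.0316  0.0125] z [ 1.9e-03 -2.0e-04 -1.0e+00] j6 0.08 gap 0.0596 F [-1.1 -0.8  6.6] turn(about tool z, down): 0.0006 (-0.1 deg world)
time_s: 25.72
position: [0.5396, 0.0687, 0.0713]
tcp_rot: [-0.0, 0.773, 0.635, -0.0]
wrist_force: [-0.3, 0.2, -4.6]
finger_gap: 0.0588
delta [ 0.1064 -0.0043  0.0076] tooly -11.23 t 25.73 pos [0.5396 0.0687 0.0713] z [-6.e-04  0.e+00 -1.e+00] j6 0.26 gap 0.0588 F [-0.3  0.2 -4.6] turn(about tool z, down): 0.0004 (-0.1 deg world)
```

```bash
python3 -m jog '[{"delta_pos":[0.05,-0.004,0.004],"turn":0.0004},{"delta_pos":[0.1,-0.004,0.004],"turn":0.0004},{"delta_pos":[0.106,-0.004,0.004],"turn":0.0004},{"delta_pos":[0.106,-0.004,0.004],"turn":0.0004}]';python3 - <<'E'
from h import *
im,p=snap("wrist","w19")
go([0.5445,0.1003,0.069],-11.3)
im,p=snap("scene","s19");crop(im,260,400,90,190,5,"s19c")
E
```

```text
time_s: 26.22
position: [0.5451, 0.0986, 0.0697]
tcp_rot: [0.0, 0.773, 0.634, -0.0]
wrist_force: [-0.0, 0.6, -4.7]
finger_gap: 0.059
delta [ 0.0055 -0.0032  0.0027] tooly -11.31 t 26.27 pos [0.5451 0.0985 0.0698] z [-3.e-04 -5.e-04 -1.e+00] j6 0.32 gap 0.0592 F [ 0.9 -0.1 -5.2] turn(about tool z, down): -0.0000 (0.0 deg world)
```

View pics/w19.png

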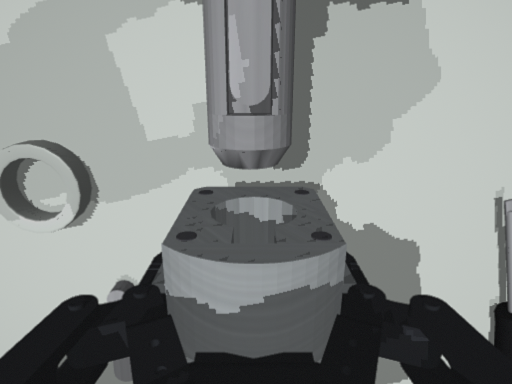

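View pics/s19c.png

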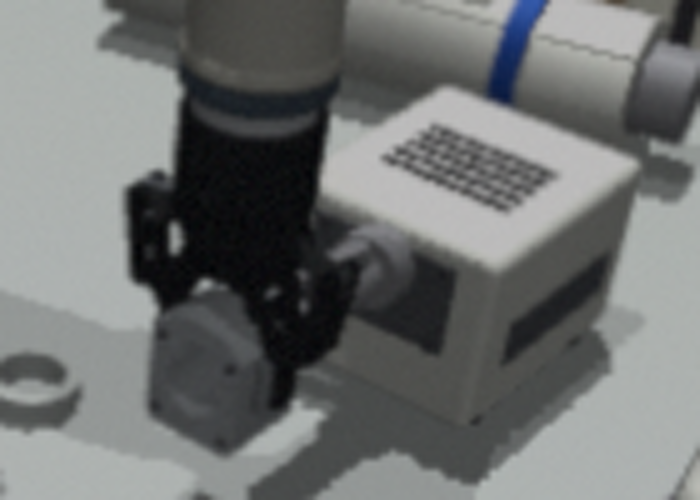

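Run:
```python
from h import *
im,p=load("w19")
crop(im,150,360,180,260,3.6,"w19h");crop(im,195,305,60,175,6,"w19s")
```

```text
(no output)
```

View pics/w19h.png

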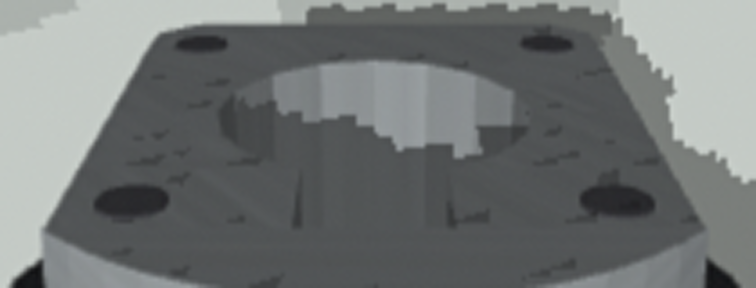

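View pics/w19s.png

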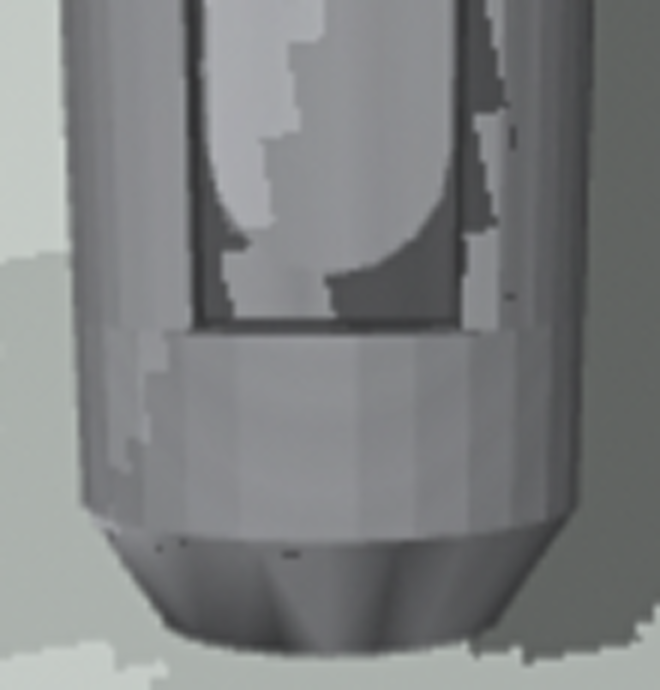

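```bash
python3 -m jog '[{"delta_pos":[0.0,-0.0045,0.0025],"turn":0},{"delta_pos":[0.02,-0.0045,0.0025],"turn":0},{"delta_pos":[0.05,-0.0045,0.0025],"turn":0},{"delta_pos":[0.05,-0.0045,0.0025],"turn":0},{"delta_pos":[0.05,-0.0045,0.0025],"turn":0}]'|sed -n '2p;4p'
cat > st.py <<'E'
from h import *
P=np.array([0.55230817,0.13953917,.1]);u=np.array([0.19578692,0.98064646,0]);n=np.array([-u[1],u[0],0])
o=r.get_obs();d=o['position']-P;f=o['wrist_force']
print("s %.1f lat(toolY) %.2f hubz %.2f  F along %.1f lat %.1f z %.1f  T %s t %.2f gap %.4f"%(d@u*1e3,-(d@n)*1e3,(o['position'][2]+.0315)*1e3,f@u,-(f@n),f[2],np.round(o['ft_torque'],2),o['time_s'],o['finger_gap']))
go([0.56538,0.2050,0.069],-11.3)
E
python3 st.py
python3 - <<'E'
from h import *
im,p=snap("wrist","w20");crop(im,150,360,100,260,3.6,"w20c")
E
```

```text
position: [0.5466, 0.1145, 0.0691]
wrist_force: [0.3, 0.5, -4.4]
s -25.7 lat(toolY) -0.66 hubz 100.62  F along 0.5 lat 0.2 z -4.4  T [-0.01  0.02  0.02] t 26.95 gap 0.0591
delta [3.081e-01 2.500e-03 3.000e-04] tooly -11.24 t 26.95 pos [0.5466 0.1145 0.0691] z [-1.e-04 -2.e-04 -1.e+00] j6 0.34 gap 0.0591 F [ 0.3  0.5 -4.4] turn(about tool z, down): 0.0004 (-0.1 deg world)
```

View pics/w20c.png

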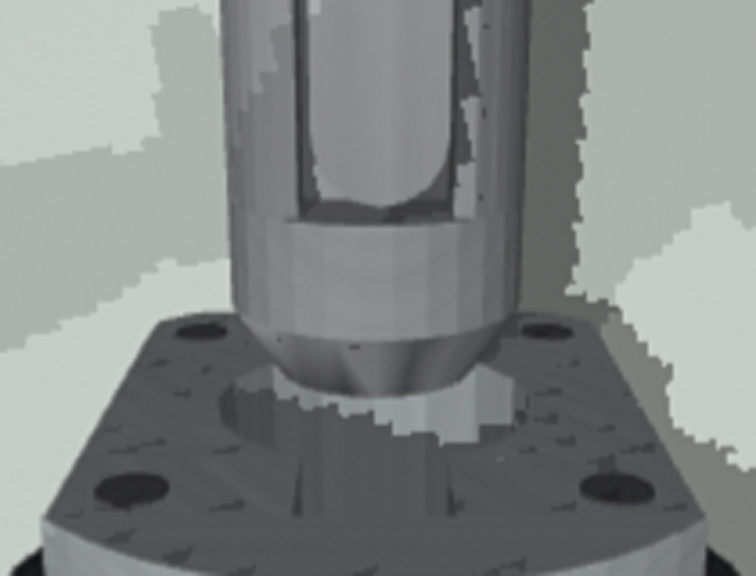

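Hub bore (column 374 in the crop) and shaft (375) line up. Advancing onto the nose.

```bash
python3 -m jog '[{"delta_pos":[0.02,0,0.001],"turn":0},{"delta_pos":[0.04,0,0.001],"turn":0},{"delta_pos":[0.06,0,0.001],"turn":0},{"delta_pos":[0.06,0,0.001],"turn":0}]'>/dev/null;python3 st.py;python3 -m jog '[{"delta_pos":[0.015,0,0],"turn":0},{"delta_pos":[0.03,0,0],"turn":0},{"delta_pos":[0.045,0,0],"turn":0},{"delta_pos":[0.045,0,0],"turn":0}]'>/dev/null;python3 st.py
```

```text
s -7.3 lat(toolY) -0.72 hubz 100.31  F along 0.7 lat 0.2 z -3.6  T [ 0.03 -0.05 -0.01] t 27.50 gap 0.0591
delta [ 0.2469  0.0027 -0.0006] tooly -11.22 t 27.50 pos [0.5502 0.1325 0.0688] z [-1.e-04  1.e-04 -1.e+00] j6 0.37 gap 0.0591 F [ 0.3  0.6 -3.6] turn(about tool z, down): 0.0004 (-0.1 deg world)
s 6.0 lat(toolY) -0.66 hubz 100.33  F along -1.0 lat 0.9 z -3.6  T [ 0.01 -0.05  0.01] t 28.00 gap 0.0588
delta [ 0.2026  0.0024 -0.0006] tooly -11.24 t 28.00 pos [0.5528 0.1455 0.0688] z [-0.e+00  1.e-04 -1.e+00] j6 0.39 gap 0.0588 F [ 0.6 -1.2 -3.6] turn(about tool z, down): 0.0003 (-0.1 deg world)
```

```bash
python3 -m jog '[{"delta_pos":[0.025,0,0],"turn":0},{"delta_pos":[0.05,0,0],"turn":0},{"delta_pos":[0.075,0,0],"turn":0},{"delta_pos":[0.075,0,0],"turn":0}]'>/dev/null;python3 st.py;python3 -m jog '[{"delta_pos":[0.025,0,0],"turn":0},{"delta_pos":[0.05,0,0],"turn":0},{"delta_pos":[0.075,0,0],"turn":0},{"delta_pos":[0.1,0,0],"turn":0},{"delta_pos":[0.1,0,0],"turn":0}]'>/dev/null;python3 st.py
```

```text
s 28.8 lat(toolY) -0.75 hubz 100.30  F along 0.7 lat 1.0 z -4.0  T [-0.01 -0.02 -0.02] t 28.50 gap 0.0588
delta [ 0.1264  0.0027 -0.0007] tooly -11.21 t 28.50 pos [0.5572 0.168  0.0688] z [-1.e-04  1.e-04 -1.e+00] j6 0.43 gap 0.0588 F [ 1.1  0.5 -4. ] turn(about tool z, down): 0.0005 (-0.1 deg world)
s 58.8 lat(toolY) -0.77 hubz 100.28  F along -0.4 lat 0.0 z -4.1  T [-0.01 -0.04  0.04] t 29.12 gap 0.0592
delta [ 0.0266  0.0026 -0.0007] tooly -11.22 t 29.12 pos [0.5631 0.1973 0.0688] z [-1.e-04  1.e-04 -1.e+00] j6 0.48 gap 0.0592 F [-0.  -0.4 -4.1] turn(about tool z, down): 0.0005 (-0.1 deg world)
```

No contact so far, with 8 mm left to the shoulder. I'll advance until the shoulder is felt.

```bash
python3 -m jog '[{"delta_pos":[0.01,0,0],"turn":0},{"delta_pos":[0.02,0,0],"turn":0},{"delta_pos":[0.022,0,0],"turn":0},{"delta_pos":[0.022,0,0],"turn":0}]'>/dev/null;python3 st.py;python3 -m jog '[{"delta_pos":[0.004,0,0],"turn":0},{"delta_pos":[0.008,0,0],"turn":0},{"delta_pos":[0.008,0,0],"turn":0}]'>/dev/null;python3 st.py
```

```text
s 64.7 lat(toolY) -0.66 hubz 100.37  F along 0.3 lat 0.4 z -5.0  T [ 0.03 -0.    0.02] t 29.62 gap 0.0591
delta [ 0.0069  0.0022 -0.0004] tooly -11.27 t 29.62 pos [0.5643 0.2031 0.0689] z [-1.e-04 -1.e-04 -1.e+00] j6 0.49 gap 0.0591 F [ 0.4  0.2 -5. ] turn(about tool z, down): 0.0002 (-0.0 deg world)
s 66.5 lat(toolY) -0.63 hubz 100.42  F along -3.9 lat -1.0 z -3.1  T [-0.56  0.24  0.15] t 30.00 gap 0.0591
delta [ 0.001   0.0021 -0.0003] tooly -11.28 t 30.00 pos [0.5647 0.2048 0.0689] z [-4.0e-04 -1.2e-03 -1.0e+00] j6 0.49 gap 0.0591 F [-1.8 -3.6 -3.1] turn(about tool z, down): 0.0001 (-0.0 deg world)
```

```bash
python3 -m jog '[{"delta_pos":[0.004,0,0],"turn":0},{"delta_pos":[0.006,0,0],"turn":0},{"delta_pos":[0.006,0,0],"turn":0}]'>/dev/null;python3 st.py
python3 - <<'E'
from h import *
im,p=snap("wrist","w21");crop(im,150,360,100,290,3.6,"w21c")
E
```

```text
s 66.4 lat(toolY) -0.70 hubz 100.45  F along -10.9 lat -2.8 z -1.5  T [-1.41  0.64  0.26] t 30.38 gap 0.0589
delta [ 0.0012  0.0023 -0.0002] tooly -11.33 t 30.38 pos [0.5646 0.2048 0.0689] z [-0.0018 -0.0043 -1.    ] j6 0.49 gap 0.0589 F [ -4.9 -10.2  -1.5] turn(about tool z, down): -0.0002 (0.0 deg world)
```

View pics/w21c.png

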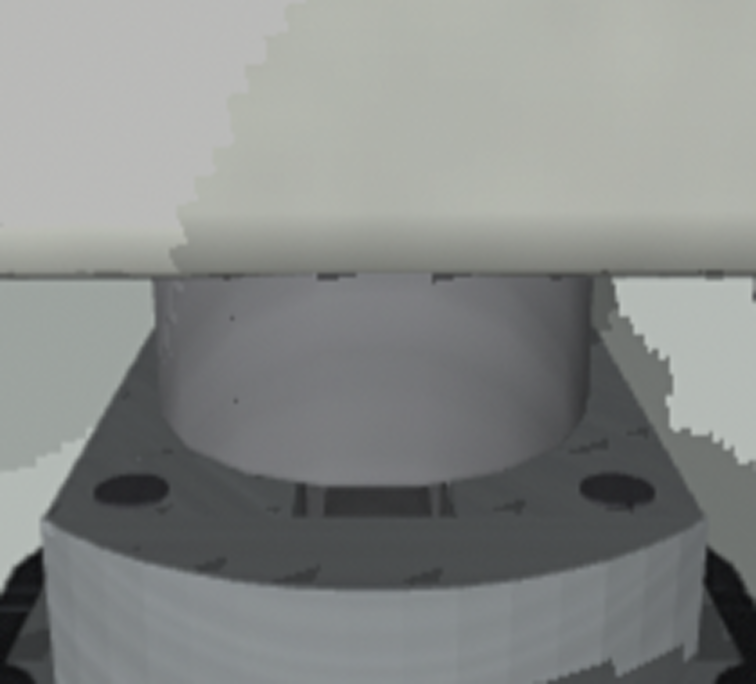

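The hub's face meets the collar face and the key end shows in the keyway at crop (377,500). Relieving the push, letting the hub down onto the shaft, then opening.

```bash
python3 -m jog '[{"delta_pos":[-0.006,0,0.003],"turn":0},{"delta_pos":[-0.006,0,0.004],"turn":0},{"delta_pos":[-0.006,0,0.004],"turn":0}]'>/dev/null;python3 st.py; python3 -m jog '[{"delta_pos":[0,0,0],"turn":0},{"delta_pos":[0,0,0],"turn":0},{"delta_pos":[0,0,0],"turn":0}]' -1; python3 -m jog '[{"delta_pos":[0,0,-0.05],"turn":0},{"delta_pos":[0,0,-0.15],"turn":0},{"delta_pos":[0,0,-0.3],"turn":0},{"delta_pos":[-0.05,0,-0.45],"turn":0},{"delta_pos":[-0.1,0,-0.5],"turn":0}]' ; python3 -m jog '[{"delta_pos":[-0.1,0,0],"turn":0},{"delta_pos":[-0.1,0,0],"turn":0},{"delta_pos":[-0.1,0,0],"turn":0}]';python3 - <<'E'
from h import *
im,p=snap("wrist","w22");im,p=snap("scene","s22");crop(im,260,400,90,190,5,"s22c");snap("top","t22")
E
```

```text
s 66.5 lat(toolY) -0.41 hubz 99.55  F along -5.5 lat -0.6 z -1.1  T [-0.78  0.3   0.1 ] t 30.80 gap 0.0594
delta [ 0.0009  0.0014 -0.0032] tooly -11.29 t 30.80 pos [0.5649 0.2048 0.068 ] z [ 3.0e-04 -1.1e-03 -1.0e+00] j6 0.49 gap 0.0594 F [-1.7 -5.3 -1.1] turn(about tool z, down): 0.0001 (-0.0 deg world)
time_s: 31.18
position: [0.5651, 0.2061, 0.0682]
tcp_rot: [0.0, 0.773, 0.634, 0.001]
wrist_force: [-0.1, 1.2, 1.4]
finger_gap: 0.0855
time_s: 31.8
position: [0.56, 0.1761, 0.2229]
tcp_rot: [0.002, 0.773, 0.634, 0.003]
wrist_force: [-0.1, -0.4, 0.8]
finger_gap: 0.0852
time_s: 32.17
position: [0.5529, 0.1467, 0.217]
tcp_rot: [-0.0, 0.773, 0.634, -0.0]
wrist_force: [-0.1, -0.1, -0.3]
finger_gap: 0.0854
```

View pics/w22.png

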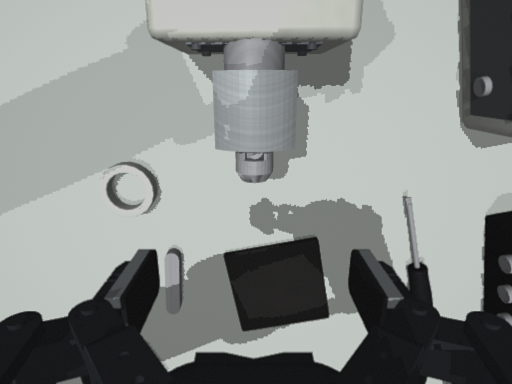

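View pics/s22c.png

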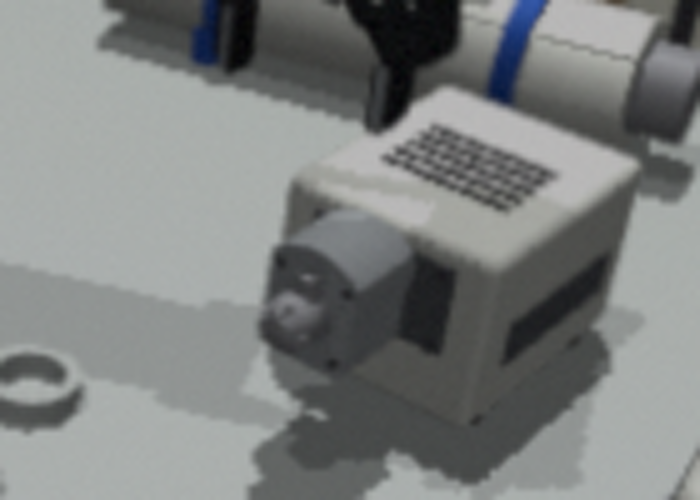

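View pics/t22.png

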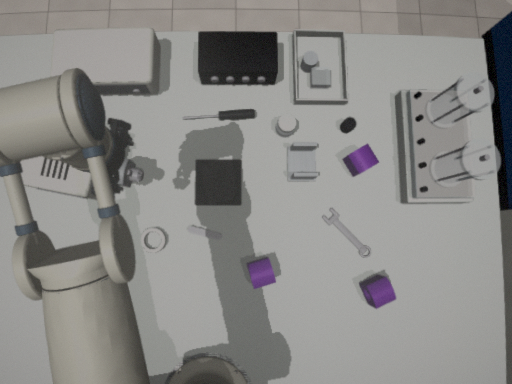

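The hub is on the shaft against the collar, upright, and the bystanders are in place. Final measurement of the hub and the visible key end.

Run:
```python
from h import *
im,p=load("w22");crop(im,200,310,55,190,5.5,"w22c")
```

```text
(no output)
```

View pics/w22c.png

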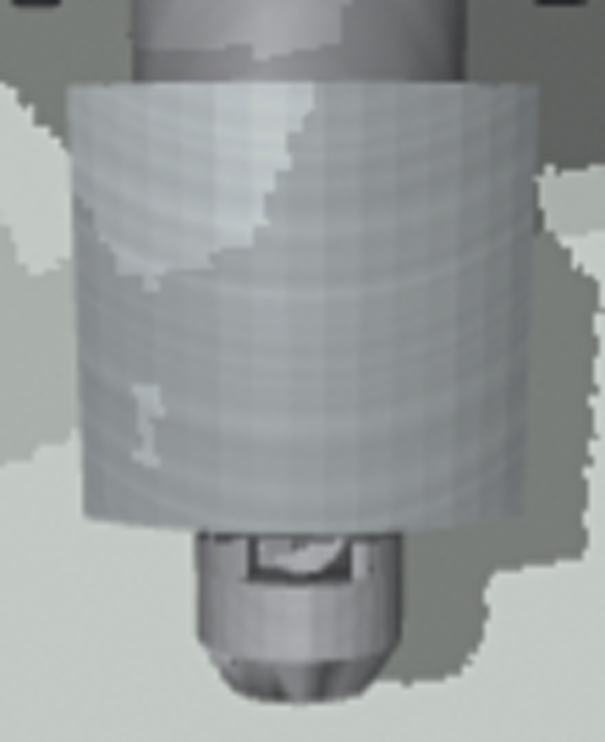

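Run:
```python
from h import *
im,p=load("w22");c=lambda x,y:(200+x/5.5-.41,55+y/5.5-.41)
P=np.array([0.55230817,0.13953917,.1]);u=np.array([0.19578692,0.98064646,0]);n=np.array([-u[1],u[0],0])
for nm,q,z in [("far crest",(303,83),.141),("near crest",(303,531),.141),("farL",(69,88),.128),("farR",(539,88),.128),("nearL",(84,516),.128),("nearR",(522,516),.128),("slot end",(300,579),.1157),("key end",(302,571),.125)]:
    w=onplane(p,[c(*q)],z)[0]-P;print(nm,"s-home %.1f lat %.1f"%(w@u*1e3-66.75,w@n*1e3))
```

```text
far crest s-home 27.8 lat -0.3
near crest s-home -27.6 lat -0.4
farL s-home 27.7 lat 29.8
farR s-home 27.8 lat -30.8
nearL s-home -28.1 lat 29.9
nearR s-home -28.0 lat -30.7
slot end s-home -39.7 lat -0.0
key end s-home -36.5 lat -0.3
```

```bash
python3 -c "
from bench import hand_in,r
print(hand_in());o=r.get_obs();print(o['time_s'],o['wrist_force'])"
```

```text
the job is handed in; nothing more can be done
None
the job is handed in; nothing more can be done
```

The key is in its slot and the hub is fully home on the shaft over it, with both released. I handed the job in at about 32 s of the 72 s. `hand_in` reports no verdict, so the checks below are my own.

**What I did:**
- **Key:** I laid it in the slot, let go and rose clear.
- **Hub out of the stand:** I took it by its bored faces, stood it on the pad at about (0.548, -0.031), 3 mm from the pad's centre, and let go.
- **Hub onto the shaft:** I took it again by its side flats and slid it on until it met the shoulder, where I pushed with about 11 N. Then I let it down, opened the gripper and backed off.

**Last checks, from the wrist camera:**

| Part | Along the shaft | Across | Other |
|---|---|---|---|
| Key before the hub went on | 0.3 mm off | 0.4 mm off | lying flat |
| Key at the end, visible end only | about 0.5 mm off | 0.3 mm off | still in the slot |
| Hub at the end | within 0.5 mm of home | within 0.5 mm | parallel to the shaft, keyway up |

In the last top view the other loose things look to be in their starting places, by eye only. The gripper is clear of everything.

**What failed or disagreed:**
- **First key grasp missed:** the fingers shut above the key. A touch test on the key's top put the real fingertips about 14.6 mm behind the reported TCP, not 11 mm ahead as described. I used the measured offset from then on, and later contact heights on the pad and slot floor agreed with it.
- **Shaft height:** a free fit of the shaft's silhouette gave its axis at 97.3 mm instead of 100 mm. I kept 100 mm, and the hub slid on without touching until the shoulder.

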